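# Put the cassette carriers away in the light-tight chest

### The job

Swing the chest's clamp arm right back off the cover and slide the cover fully open, then put every cassette carrier on the bench into the chest, one to a bay, standing upright on the chest floor; the tray is wider than the slot, so tilt each one to get its edge under the fixed roof and right it inside, setting it down without dropping it. When all are in, slide the cover fully shut and then swing the clamp arm all the way across over it. Leave the other things on the bench where they are.

Things in the scene. Friction and masses are not known exactly. Their poses are not given: they have to be found in the camera images.
- chest: Fixed cream light-tight chest, outside 172 (x) x 372 (y) x 155 mm (z), turned by 0 to 0.5 rad. Origin: centre of its underside; x points away from the robot, y along the chest to the left, z up. Walls and floor 6 mm thick: inside x -80..80, y -180..180 mm, floor at z 6. A fixed roof (z 150..155) covers its near half, x -80..-4 mm.
- slot (a point): Centre of the open slot in the chest's top, at the far side, level with the top (155 mm): 84 mm wide (chest x -4..80 mm) and 360 mm long (y -180..180 mm), with no other bars across it. Near edge: the fixed roof; far edge: the far wall. Same axes as the chest.
- bay_right (a point): Floor of the chest's right bay (chest y -120 mm), 18 mm beyond the chest's middle line: a carrier standing with its axis here is 10 mm clear of the far wall and can be let go through the slot. The bay is 160 mm (x) by 116 mm or more (y); ribs 4 mm thick, 14 mm high, along x at chest y -60 and +60 mm part the bays. Same axes as the chest.
- bay_mid (a point): Floor of the chest's middle bay (chest y 0 mm), 18 mm beyond the chest's middle line: a carrier standing with its axis here is 10 mm clear of the far wall and can be let go through the slot. The bay is 160 mm (x) by 116 mm or more (y); ribs 4 mm thick, 14 mm high, along x at chest y -60 and +60 mm part the bays. Same axes as the chest.
- bay_left (a point): Floor of the chest's left bay (chest y 120 mm), 18 mm beyond the chest's middle line: a carrier standing with its axis here is 10 mm clear of the far wall and can be let go through the slot. The bay is 160 mm (x) by 116 mm or more (y); ribs 4 mm thick, 14 mm high, along x at chest y -60 and +60 mm part the bays. Same axes as the chest.
- clamp_pin (a point): Upright pin of the clamp, on top of the grey block at the chest's right end (chest x 30, y -208 mm); the block spans chest x 0..60, y -230..-186 mm and is 162 mm high.
- cover (a joint): Flat grey sliding cover on the chest, 110 x 364 x 6 mm, its underside 156 mm above the table. 0 = shut over the slot (chest x -24..86 mm); grows to 0.088 m = fully open, drawn along the chest's -x towards the robot, back over the roof. About 1.5 N of friction; it stays where it is left. Starts shut or a few mm open.
- cover_bar (a point): Middle of the black bar handle on the cover: round bar 12 mm thick, 90 mm long along the chest's y, its axis 188 mm above the table, 20 mm clear beneath it. Moves with the cover; at cover = 0 it is at chest x -11 mm, y 0.
- clamp (a joint): Steel clamp arm, 85 mm long, swinging level about the pin. 0 rad = released (arm points along the chest's -x, beside the cover); grows to 1.571 = clamped (arm points along the chest's +y, across the shut cover): clockwise seen from above. 0.7 N at the post moves it; it stays where it is left. Starts at 1.2 to 1.57.
- clamp_post (a point): Red upright round post at the end of the clamp arm, 85 mm from the pin: 16 mm across; this point is 190 mm above the table, the post's top 206 mm, the arm's upper face 174 mm. Moves with the clamp.
- carrier1_mid (a point): Carrier with yellow and white cassettes: round steel tray 104 mm across, 12 mm thick (fixed cassettes on it reach 18 mm), in its middle an upright rod 10 mm thick, and on that a blue round grip 26 mm across, 93 to 140 mm above the underside. Total height 140 mm. This point: on the axis, 70 mm above the underside; z up along the rod. 0.2 to 0.3 kg, mostly tray. May be absent (None).
- carrier2_mid (a point): Carrier with green and white cassettes: round steel tray 104 mm across, 12 mm thick (fixed cassettes on it reach 18 mm), in its middle an upright rod 10 mm thick, and on that a blue round grip 26 mm across, 93 to 140 mm above the underside. Total height 140 mm. This point: on the axis, 70 mm above the underside; z up along the rod. 0.2 to 0.3 kg, mostly tray. May be absent (None).
- carrier3_mid (a point): Carrier with orange and white cassettes: round steel tray 104 mm across, 12 mm thick (fixed cassettes on it reach 18 mm), in its middle an upright rod 10 mm thick, and on that a blue round grip 26 mm across, 93 to 140 mm above the underside. Total height 140 mm. This point: on the axis, 70 mm above the underside; z up along the rod. 0.2 to 0.3 kg, mostly tray. May be absent (None).
- scissors: Bystander, to be left alone: steel dissecting scissors, about 135 mm long, lying flat; origin under the middle.
- forceps: Bystander, to be left alone: steel forceps, 120 mm long, lying flat; origin under the middle.
- dishes: Bystander, to be left alone: stack of closed pale dishes, 90 mm across, 45 mm high; origin under the centre.
- slidebox: Bystander, to be left alone: green slide box, 90 x 150 x 35 mm; origin under the centre.
- washbottle: Bystander, to be left alone: white bottle with red cap, 66 mm across, 150 mm high; origin under the centre.
- beaker: Bystander, to be left alone: clear glass beaker, 70 mm across, 85 mm high; origin under the centre.
- tipbox: Bystander, to be left alone: orange pipette-tip box, 120 x 85 x 60 mm; origin under the centre.
Things that resemble listed ones, but are neither listed nor needed, are in the scene too. Leave any purple look-alike of the part that bears carrier2_mid alone.

How it is judged (in metres and radians):
On the way, in this order (a step that is already met when the one before it is completed fails the run):
1. the clamp arm is swung back, clear of the cover (value of joint clamp below 0.35 rad and value of joint cover below 0.06 m), for 0.2 s.
2. the cover is slid fully open (value of joint cover above 0.08 m), for 0.2 s.
3. every carrier stands upright on the chest floor (x of carrier1_mid in the frame of chest between -0.036 and 0.036 m and y of carrier1_mid in the frame of chest between -0.182 and 0.182 m and z of carrier1_mid in the frame of chest between 0.066 and 0.084 m and angle between each of carrier1_mid, carrier2_mid, carrier3_mid's own z axis and vertical below 0.1 rad and x of carrier2_mid in the frame of chest between -0.036 and 0.036 m and y of carrier2_mid in the frame of chest between -0.182 and 0.182 m and z of carrier2_mid in the frame of chest between 0.066 and 0.084 m and x of carrier3_mid in the frame of chest between -0.036 and 0.036 m and y of carrier3_mid in the frame of chest between -0.182 and 0.182 m and z of carrier3_mid in the frame of chest between 0.066 and 0.084 m), for 0.3 s.
4. the cover is slid fully shut over them (all of step 3 and value of joint cover below 0.006 m and value of joint clamp below 1.4 rad), for 0.2 s.
At the end, for the whole second after the job is handed in: Every carrier present stands inside the chest on its floor (its mid point 66 to 84 mm above the chest's underside, upright within 0.1 rad), the cover is shut to within 6 mm, and the clamp arm is swung across to at least 1.4 rad (all of step 3 and value of joint cover below 0.006 m and value of joint clamp above 1.4 rad); the robot touches nothing.
It fails at once if a bystander is shoved more than 60 mm from its place (distance of any of scissors, forceps, dishes, slidebox, washbottle, beaker, tipbox from where it was at the start of the episode above 0.06 m).
It fails at once if a carrier is dropped (moves faster than 1.3 m/s) (linear speed of any of carrier1, carrier2, carrier3 above 1.3 m/s).
Of carrier1, carrier2, carrier3 only 2 to 3 are there at a start; the rules pass over those that are not, and their reading is None.
At some moment in a run one of carrier1, carrier2, carrier3 may be knocked a few centimetres aside while the robot is not near it.
It also fails if it takes over 210 s, if anything falls off the work surface, if the arm or the gripper's body presses on something with over 40 N, if the wrist force passes 120 N, or if a joint passes its speed limit or range.

### The arm

A 6-joint arm with a two-finger parallel gripper is mounted at the origin on the work surface. World frame = base frame: x ahead of the robot, y to its left, z up, the work surface at z = 0. Lengths are in m, angles in degrees, forces in N, time in s.
With the tool pointing down it reaches from about 0.375 to 0.9 m from the base axis. Payload 3.1 kg.
Tool frame: the origin (TCP) lies at the very end of the fingers, on their centre line; the grasp point (between the pads) lies 19 mm behind it (bot.hold_point_z is the z of the grasp point in the tool frame, in m); z points along the fingers, y is the line along which they close (so a half turn about z gives the same grasp; the last joint's range is limited). The gripper opens to 87 mm and grips with 3 to 60 N. Pads are 19 mm wide; open, the fingers measure 117 mm over their backs; the gripper's body (75 mm by 190 mm) begins 51 mm behind the grasp point.
Start: joints at [-81.331, 30.224, 82.088, -0, 67.689, -10.227], TCP at [0.202, -0.591, 0.223] pointing down, gripper open.
Joint ranges: [-176.69, 176.69], [-43.24, 126.21], [12.49, 139.97], [-82, 262], [0, 151.66], [-163.58, 163.58]. Speed limits (degrees/s): [159.86, 159.86, 180, 180, 180, 180].

### API

Orientations are given as a 3x3 rotation matrix whose columns are the frame's x, y, z axes.
In Python, from rig import bot, capture, camera_model gives the robot as it stands.
- The arm moves only by the tool apply_moves, never from a script. Its argument "plan" is text: rows parted by semicolons, each of 6 numbers parted by spaces: the shift along the tool's x, y, z in units of 0.05 m (1.0 is 0.05 m), then the turn, a rotation vector about the tool's x, y, z in units of 360 degrees (1.0 is 360 degrees). In form: dx dy dz ax ay az; .... A call has 1 to 10 rows; each row shifts and turns the commanded pose from where the row before left it, along the tool's axes as they then stand; what a row does not reach is not made up. A row lasts 1/12 s, in which the tool goes at most 41.7 mm and 7.16 degrees, less where a joint would pass 70% of its speed; a pose out of reach is approached as far as the arm can. A call with a number of a shift or a turn outside -1 to 1 is refused whole. A call with a gripper value outside its range is refused whole. "gripper" is the gripper command: -1 is shut, 1 is fully open, values between are in proportion, set as the call begins (left out, the last holds). The fingers move at their own pace and stop on an object; the grip force is fixed at half the most. Time passes only in rows, so rows that do not move let the fingers close. It gives the time, the measured TCP pose, the force, the opening and the grip force at its end, in the units of the state.
- bot.read_state(): the state, without advancing time (a new reading comes with each control period).
- capture(name): name is "scene" or "top" or "wrist"; returns the picture (420x560x3 uint8, red, green, blue); there is no depth.
- camera_model(name): a dict with "vertical_fov" (degrees; the focal length in pixels is half the picture's height over the tangent of half this angle, whatever the lens; pixels are square), "cx", "cy" (the principal point, pixels), "position" and "rotation" of the camera in the world; the wrist camera has in their place "hand_eye" (4x4, takes a point from camera to tool coordinates, whose origin is the TCP and whose axes are the flange's). Camera axes: x right, y down, z forward; pixel columns grow to the right and rows downward; lengths in m; the calibration is good to about 2 mm. The wrist camera is an equidistant fisheye: a pixel r from the principal point sees the ray r / f radians off the axis. A picture is of the moment at which its call begins: read the wrist's pose just before it. camera_model takes no time and is no camera call.
- bot.hand_in(): hands the job in; it is judged then, once.
The state is a dict: "time_s": time; "joint_positions": joint angles; "qvel": joint speeds; "tau": joint torques, N m; "position": TCP position; "tcp_rot": TCP orientation; "force": force on the tool from outside, world axes, zero at the start; "moment": the same for the moment, N m; "opening": opening from 0.0 (shut) to 1.0 (fully open); "grasp_force": force on a finger pad.
Only numpy, scipy, OpenCV 4.12 (cv2) and the standard library are available. Lean on these libraries where they do the work, as an engineer would, in place of code of your own. Each camera call takes 0.05 s, during which the arm holds its last target. There are 200 camera calls.

## Working session

There is one attempt and no reset: what is moved stays moved. The work goes in short steps, Python scripts to look and compute and a tool call to move; the robot and the scene stay as the last step left them, time stands still between calls to the robot, and variables do not carry over. Pictures are saved under pics/ and viewed, at most 14 in all, crops included, and the job is handed in when it is done.

Besides the shell and the picture viewer there is one more tool, called after "Request:" by a JSON object that holds its "method" and its "body", one argument or row to a line. apply_moves: Moves the arm, as the interface text tells. Its arguments: {"type":"object","properties":{"plan":{"type":"string"},"gripper":{"type":"number"}},"required":["plan"]}

```bash
mkdir -p pics; ls; python3 - <<'E'
from rig import bot,capture,camera_model
import cv2,numpy as np
for n in("scene","top"):
    im=capture(n); cv2.imwrite(f"pics/{n}0.png",im[:,:,::-1])
    m=camera_model(n); print(n,{k:np.round(v,4).tolist() for k,v in m.items() if not isinstance(v,str)})
m=camera_model("wrist");print({k:np.round(v,4).tolist() for k,v in m.items() if not isinstance(v,str)})
print(bot.read_state(),bot.hold_point_z)
E
```

```text
pics
scene {'vertical_fov': 50.0633, 'cx': 278.9307, 'cy': 203.0764, 'position': [1.3651, -0.5753, 0.8977], 'rotation': [[0.4815, 0.541, -0.6895], [0.8764, -0.3032, 0.3741], [-0.0066, -0.7844, -0.6202]]}
top {'vertical_fov': 44.1323, 'cx': 281.3887, 'cy': 208.6291, 'position': [0.3903, -0.1055, 1.4462], 'rotation': [[-0.0294, -0.9951, 0.0946], [-0.9996, 0.0288, -0.0076], [0.0048, -0.0948, -0.9955]]}
{'vertical_fov': 65.7065, 'cx': 275.3197, 'cy': 207.0082, 'hand_eye': [[-0.0, -0.9603, -0.2788, 0.0757], [1.0, 0.0003, -0.0012, -0.0007], [0.0012, -0.2788, 0.9603, -0.1625], [0.0, 0.0, 0.0, 1.0]]}
{'time_s': 0.1, 'joint_positions': array([-8.13298575e+01,  3.02739485e+01,  8.21489296e+01,  4.09353303e-04,
        6.76882671e+01, -1.02282314e+01]), 'qvel': array([ 0.04039221, -0.1836565 , -0.11408797, -0.05481721,  0.06413543,
       -0.10204837]), 'tau': array([-1.90542323e-04, -4.40986025e+01, -1.77151179e+01,  6.35068375e-02,
        5.33933763e-02, -3.92071365e-05]), 'position': array([ 0.20235195, -0.59064753,  0.2216668 ]), 'tcp_rot': array([[ 9.46095482e-01,  3.23887722e-01, -2.85889711e-04],
       [ 3.23887658e-01, -9.46093602e-01,  1.91867777e-03],
       [ 3.50957747e-04, -1.90784852e-03, -9.99998118e-01]]), 'force': array([-0.83794175, -0.42203819, -0.80507422]), 'moment': array([-0.01446733,  0.01619014,  0.00530134]), 'grasp_force': 0.0, 'opening': 1.0015543146698584} -0.0187
```

View pics/scene0.png

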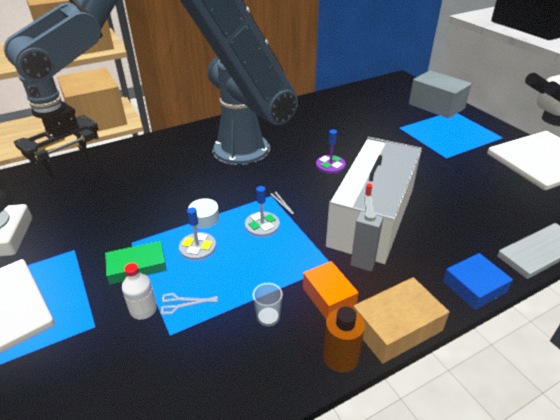

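View pics/top0.png

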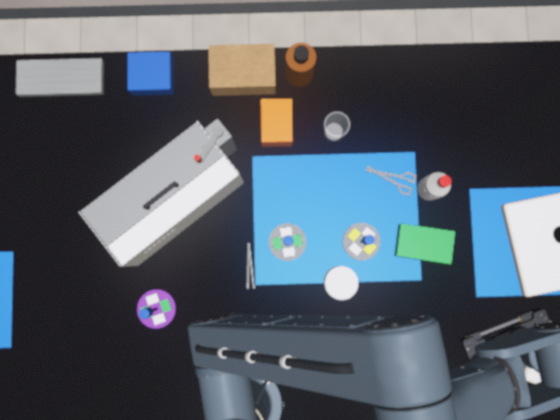

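The pictures show two carriers, green (top 288,241) and yellow (top 362,240), a purple look-alike (156,309), and no orange one. The chest is at the upper left, with its red post at (198,158) and its bar at about (161,195).

```bash
cat > h.py <<'E'
from rig import bot,capture,camera_model
import cv2,numpy as np
def ray(n,u,v,st=None):
    m=camera_model(n); f=210/np.tan(np.radians(m["vertical_fov"])/2)
    x,y=(u-m["cx"])/f,(v-m["cy"])/f
    if n=="wrist":
        r=np.hypot(x,y)+1e-12; d=np.array([x/r*np.sin(r),y/r*np.sin(r),np.cos(r)])
        st=st or bot.read_state(); H=np.array(m["hand_eye"]); R=np.array(st["tcp_rot"])
        return np.array(st["position"])+R@H[:3,3], R@H[:3,:3]@d
    R=np.array(m["rotation"]); return np.array(m["position"]), R@np.array([x,y,1.])
def onz(n,u,v,z,st=None):
    p,d=ray(n,u,v,st); return p+d*(z-p[2])/d[2]
def blobs(im,lo,hi,box=None,amin=8):
    hsv=cv2.cvtColor(im,cv2.COLOR_RGB2HSV); m=cv2.inRange(hsv,lo,hi)
    if box: k=np.zeros_like(m); x0,y0,x1,y1=box; k[y0:y1,x0:x1]=1; m=m*k
    n,l,s,c=cv2.connectedComponentsWithStats(m)
    return m,l,[(i,s[i,4],c[i].round(1).tolist(),s[i,:4].tolist()) for i in range(1,n) if s[i,4]>=amin]
def tri(a,b):
    (p,d),(q,e)=a,b; d=d/np.linalg.norm(d); e=e/np.linalg.norm(e)
    A=np.stack([d,-e],1); t=np.linalg.lstsq(A,q-p,rcond=None)[0]
    return (p+d*t[0]+q+e*t[1])/2, np.linalg.norm(p+d*t[0]-q-e*t[1])
E
python3 - <<'E'
from h import *
T=capture("top")
m,l,b=blobs(T,(0,0,0),(179,255,60),(135,175,188,215)); print("bar",b)
for i,a,c,s in b:
    ys,xs=np.nonzero(l==i); P=np.array([onz("top",x,y,.188)[:2] for x,y in zip(xs,ys)])
    mu=P.mean(0);w,v=np.linalg.eigh(np.cov((P-mu).T));d=v[:,1]; t=(P-mu)@d
    print(mu,"yaw",np.degrees(np.arctan2(-d[0],d[1])),t.min(),t.max())
m,l,b=blobs(T,(0,130,90),(8,255,255),(180,140,215,175),3); print("red",b)
for x in b: print(onz("top",*x[2],.2))
for lo,hi in (((100,120,40),(130,255,255)),):
    for box in ((276,225,302,258),(352,225,380,258)):
        im=T; hsv=cv2.cvtColor(im,cv2.COLOR_RGB2HSV)
        m,l,b=blobs(T,(108,180,30),(125,255,190),box); print("grip",b)
# tray outline: grey/white
big=cv2.resize(T[110:280,70:400],None,fx=2.4,fy=2.4,interpolation=cv2.INTER_CUBIC)
cv2.imwrite("pics/crop1.png",big[:,:,::-1])
E
```

```text
bar []
red [(1, np.int32(20), [197.2, 158.0], [195, 156, 5, 5])]
[0.63862528 0.08652166 0.2       ]
grip []
grip []
```

View pics/crop1.png

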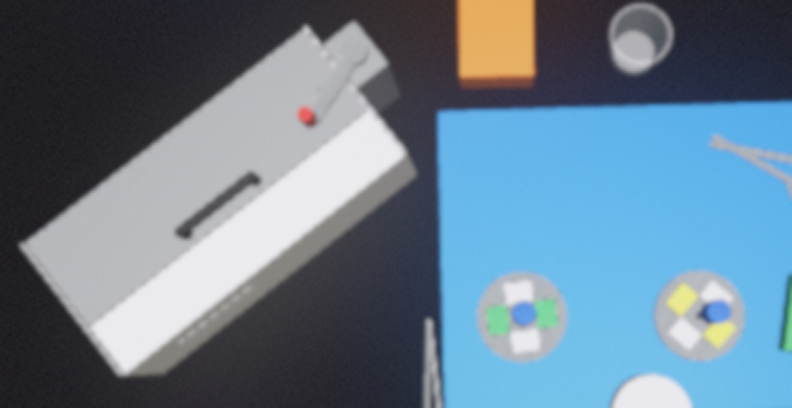

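The crop shows the bar ends at crop (183,232) and (255,180), the cover corners at (23,245), (310,28) and (95,328), the post top at (307,116), and the pin near (352,50). The grip tops are at (523,314) and (717,312).

```bash
python3 - <<'E'
from h import *
c=lambda u,v,z: onz("top",70+u/2.4,110+v/2.4,z)
b0,b1=c(183,232,.188),c(257,180,.188); k0,k1=c(23,245,.162),c(310,28,.162)
k2=c(95,328,.162)
y=lambda a,b:np.arctan2(-(a-b)[0],(a-b)[1])
print("bar",(b0+b1)/2,y(b0,b1),np.linalg.norm(b0-b1)); print("cover far",k0,k1,y(k0,k1),np.linalg.norm(k0-k1), np.linalg.norm(k2-k0))
print("roof corners near",c(122,376,.155),c(408,155,.155))
th=y(k0,k1)
R=np.array([[np.cos(th),-np.sin(th)],[np.sin(th),np.cos(th)]])
# chest origin from far edge mid (chest x=86 - q) with y=0
mid=(k0+k1)[:2]/2
n0,n1=c(122,376,.155)[:2],c(408,155,.155)[:2]
print("near yaw",y(np.r_[n0,0],np.r_[n1,0]))
print("origin via near edge",(n0+n1)/2+R@[.086,0],"via far cover, q=0",mid-R@[.086,0])
post=c(307,114,.206); pin=c(354,48,.175); print("post",post,"pin",pin)
for n,uv in (("green",(523,314)),("yellow",(717,312))): print(n,c(*uv,.140))
for n,uv in (("greentray",(522,317)),("yellowtray",(700,315))): print(n,c(*uv,.010))
E
```

```text
bar [0.54983146 0.17630321 0.188     ] 0.5946337042995398 0.09127510834719019
cover far [0.51829586 0.38609767 0.162     ] [0.73921335 0.08610182 0.162     ] 0.6347413233018662 0.37256146956151187 0.11526079557825443
roof corners near [0.38040692 0.28596376 0.155     ] [ 0.60217302 -0.01361778  0.155     ]
near yaw 0.6372337356161519
origin via near edge [0.56053933 0.18716834] via far cover, q=0 [0.55950524 0.18510439]
post [0.6386102  0.08384355 0.206     ] pin [0.71312885 0.03869503 0.175     ]
green [ 0.43258129 -0.12942957  0.14      ]
yellow [ 0.42871543 -0.33315051  0.14      ]
greentray [ 0.43336602 -0.13055415  0.01      ]
yellowtray [ 0.42965431 -0.33602077  0.01      ]
```

```bash
cat >> h.py <<'E'
from scipy.spatial.transform import Rotation as Ro, Slerp
TH=.635; C0=np.array([.560,.186,0.]); RC=Ro.from_euler('z',TH).as_matrix()
def ch(x,y,z): return C0+RC@np.array([x,y,z])
def toolR(ang,tilt=0):  # tool-y heading (deg, world), z down; tilt about tool y (deg)
    a=np.radians(ang); y=np.array([np.cos(a),np.sin(a),0]); z=np.array([0,0,-1.])
    return np.stack([np.cross(y,z),y,z],1)@Ro.from_euler('y',tilt,degrees=True).as_matrix()
def plan(way,start=None,vmax=.036,wmax=6.5,n=None):
    """way: list of (pos,R[,rows]); prints calls of <=10 rows"""
    s=bot.read_state(); p,R=(np.array(s["position"]),np.array(s["tcp_rot"])) if start is None else start
    out=[]
    for w in way:
        q,S=np.array(w[0]),w[1]; ang=np.degrees(Ro.from_matrix(R.T@S).magnitude())
        N=w[2] if len(w)>2 else int(max(1,np.ceil(np.linalg.norm(q-p)/vmax),np.ceil(ang/wmax)))
        sl=Slerp([0,1],Ro.from_matrix([R,S])); pp,RR=p,R
        for i in range(1,N+1):
            pn=p+(q-p)*i/N; Rn=sl(i/N).as_matrix()
            t=RR.T@(pn-pp)/.05; r=Ro.from_matrix(RR.T@Rn).as_rotvec()/(2*np.pi)
            out.append(" ".join(f"{v:.3f}".replace("-0.000","0").replace("0.000","0") for v in [*t,*r])); pp,RR=pn,Rn
        p,R=q,S
    for i in range(0,len(out),10):
        o=out[i:i+10]
        print(f"[{o[0]}] x{len(o)}" if len(set(o))==1 else "; ".join(o))
    return p,R
E
python3 - <<'E'
from h import *
s=bot.read_state();p=np.array(s["position"]);
post=np.array([.6386,.0845,0])
R=toolR(55.2)
plan([(p+[0,0,.05],R),(post+[0,0,.272],R),(post+[0,0,.186],R)])
E
```

```text
[0 0 -0.050 0 0 -0.018] x10
[0 0 -0.050 0 0 -0.018] x10
[0.024 0.699 0 0 0 0] x10
[0.024 0.699 0 0 0 0] x10
0.024 0.699 0 0 0 0; 0.024 0.699 0 0 0 0; 0.024 0.699 0 0 0 0; 0 0 0.573 0 0 0; 0 0 0.573 0 0 0; 0 0 0.573 0 0 0
```

```bash
sed -i 's/f"{v:.3f}".replace("-0.000","0").replace("0.000","0")/f"{round(v,4)+0:g}"/' h.py
```

Request:
{"method": "apply_moves", "body": {
  "plan": "0 0 -0.05 0 0 -0.0175; 0 0 -0.05 0 0 -0.0175; 0 0 -0.05 0 0 -0.0175; 0 0 -0.05 0 0 -0.0175; 0 0 -0.05 0 0 -0.0175; 0 0 -0.05 0 0 -0.0175; 0 0 -0.05 0 0 -0.0175; 0 0 -0.05 0 0 -0.0175; 0 0 -0.05 0 0 -0.0175; 0 0 -0.05 0 0 -0.0175",
  "gripper": 0.2
}}

```text
time_s: 0.98
position: [0.2024, -0.591, 0.2472]
tcp_rot: [[0.136, 0.991, -0.0], [0.991, -0.136, 0.001], [0.001, -0.0, -1.0]]
force: [1.0, -0.1, 0.5]
opening: 0.602
grasp_force: 0.0
```

Request:
{"method": "apply_moves", "body": {
  "plan": "0 0 -0.05 0 0 -0.0175; 0 0 -0.05 0 0 -0.0175; 0 0 -0.05 0 0 -0.0175; 0 0 -0.05 0 0 -0.0175; 0 0 -0.05 0 0 -0.0175; 0 0 -0.05 0 0 -0.0175; 0 0 -0.05 0 0 -0.0175; 0 0 -0.05 0 0 -0.0175; 0 0 -0.05 0 0 -0.0175; 0 0 -0.05 0 0 -0.0175"
}}

```text
time_s: 1.82
position: [0.2024, -0.591, 0.2722]
tcp_rot: [[-0.821, 0.571, -0.0], [0.571, 0.821, 0.001], [0.001, 0.001, -1.0]]
force: [-0.3, -0.4, -0.2]
opening: 0.598
grasp_force: 0.0
```

Request:
{"method": "apply_moves", "body": {
  "plan": "0.024 0.7 0 0 0 0; 0.024 0.7 0 0 0 0; 0.024 0.7 0 0 0 0; 0.024 0.7 0 0 0 0; 0.024 0.7 0 0 0 0; 0.024 0.7 0 0 0 0; 0.024 0.7 0 0 0 0; 0.024 0.7 0 0 0 0; 0.024 0.7 0 0 0 0; 0.024 0.7 0 0 0 0"
}}

```text
time_s: 2.65
position: [0.3944, -0.2963, 0.2724]
tcp_rot: [[-0.818, 0.575, -0.0], [0.575, 0.818, 0.0], [0.0, 0.0, -1.0]]
force: [-0.0, -0.6, -0.8]
opening: 0.597
grasp_force: 0.0
```

Request:
{"method": "apply_moves", "body": {
  "plan": "0.024 0.7 0 0 0 0; 0.024 0.7 0 0 0 0; 0.024 0.7 0 0 0 0; 0.024 0.7 0 0 0 0; 0.024 0.7 0 0 0 0; 0.024 0.7 0 0 0 0; 0.024 0.7 0 0 0 0; 0.024 0.7 0 0 0 0; 0.024 0.7 0 0 0 0; 0.024 0.7 0 0 0 0"
}}

```text
time_s: 3.48
position: [0.5858, -0.0031, 0.2723]
tcp_rot: [[-0.818, 0.575, -0.001], [0.575, 0.818, 0.0], [0.001, -0.0, -1.0]]
force: [0.1, -0.3, 0.1]
opening: 0.601
grasp_force: 0.0
```

Request:
{"method": "apply_moves", "body": {
  "plan": "0.024 0.7 0 0 0 0; 0.024 0.7 0 0 0 0; 0.024 0.7 0 0 0 0; 0 0 0 0 0 0; 0 0 0 0 0 0; 0 0 0 0 0 0"
}}

```text
time_s: 3.98
position: [0.6421, 0.0831, 0.2719]
tcp_rot: [[-0.818, 0.575, -0.002], [0.575, 0.818, -0.001], [0.001, -0.001, -1.0]]
force: [0.4, 0.5, -0.1]
opening: 0.601
grasp_force: 0.0
```

```bash
python3 - <<'E'
from h import *
st=bot.read_state(); im=capture("wrist"); cv2.imwrite("pics/w1.png",im[:,:,::-1])
m,l,b=blobs(im,(0,140,80),(8,255,255),None,60); print(b)
for x in b: print(x[1],onz("wrist",*x[2],.2,st))
E
```

```text
[(1, np.int32(292), [276.6, 216.4], [267, 208, 20, 19])]
292 [0.64056343 0.08514696 0.2       ]
```

View pics/w1.png

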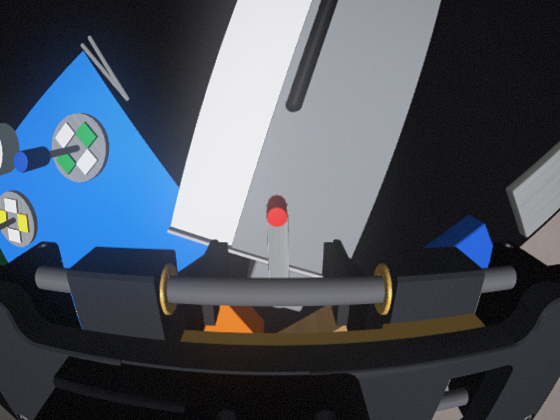

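The wrist picture shows the red post at (276,216), centred between the fingers, with the arm running straight down below it. I'll lower and close the fingers, then swing.

Request:
{"method": "apply_moves", "body": {
  "plan": "0.016 0.005 0.57 0 0 0; 0.016 0.005 0.57 0 0 0; 0.016 0.005 0.57 0 0 0; 0 0 0 0 0 0; 0 0 0 0 0 0"
}}

```text
time_s: 4.45
position: [0.6397, 0.0839, 0.186]
tcp_rot: [[-0.817, 0.576, -0.004], [0.576, 0.817, -0.0], [0.003, -0.002, -1.0]]
force: [1.4, -0.1, 0.1]
opening: 0.603
grasp_force: 0.0
```

Request:
{"method": "apply_moves", "body": {
  "plan": "0 0 0 0 0 0; 0 0 0 0 0 0; 0 0 0 0 0 0; 0 0 0 0 0 0; 0 0 0 0 0 0; 0 0 0 0 0 0; 0 0 0 0 0 0; 0 0 0 0 0 0",
  "gripper": -0.6
}}

```text
time_s: 5.12
position: [0.6412, 0.0852, 0.1871]
tcp_rot: [[-0.818, 0.575, 0.0], [0.575, 0.818, 0.0], [-0.0, 0.0, -1.0]]
force: [-0.4, -0.7, -0.0]
opening: 0.209
grasp_force: 0.0
```

Request:
{"method": "apply_moves", "body": {
  "plan": "-0.011 -0.192 0 0 0 -0.018; -0.011 -0.192 0 0 0 -0.018; -0.011 -0.192 0 0 0 -0.018; -0.011 -0.192 0 0 0 -0.018; -0.011 -0.192 0 0 0 -0.018; -0.011 -0.192 0 0 0 -0.018; -0.011 -0.192 0 0 0 -0.018; -0.011 -0.192 0 0 0 -0.018; -0.011 -0.192 0 0 0 -0.018; -0.011 -0.192 0 0 0 -0.018"
}}

```text
time_s: 5.95
position: [0.6369, -0.0058, 0.187]
tcp_rot: [[-0.866, -0.5, -0.0], [-0.5, 0.866, 0.001], [-0.0, 0.001, -1.0]]
force: [0.6, 1.1, 0.5]
opening: 0.203
grasp_force: 0.6
```

```bash
python3 - <<'E'
from h import *
s=bot.read_state();p=np.array(s["position"]);R=toolR(np.degrees(TH))
b=np.array([.5503,.1770,0])
plan([(p+[0,0,.065],s["tcp_rot"],3),(b+[0,0,.252],R),(b+[0,0,.172],R,4)])
E
```

```text
-0.0001 0.0005 -0.4333 0 0 0; -0.0001 0.0005 -0.4333 0 0 0; -0.0001 0.0005 -0.4333 0 0 0; -0.0252 0.3102 0.0004 0 0 0.0179; 0.0097 0.3111 0.0004 0 0 0.0179; 0.0445 0.308 0.0003 0 0 0.0179; 0.0787 0.3011 0.0003 0 0 0.0179; 0.1119 0.2904 0.0003 0 0 0.0179; 0.1438 0.276 0.0003 0 0 0.0179; 0.1738 0.2582 0.0002 0 0 0.0179
0.2016 0.2371 0.0002 0 0 0.0179; 0.2269 0.213 0.0002 0 0 0.0179; 0.2493 0.1862 0.0001 0 0 0.0179; 0.2686 0.1571 0.0001 0 0 0.0179; 0.2845 0.126 0.0001 0 0 0.0179; 0.2969 0.0934 0.0001 0 0 0.0179; 0 0 0.4 0 0 0; 0 0 0.4 0 0 0; 0 0 0.4 0 0 0; 0 0 0.4 0 0 0
```

Request:
{"method": "apply_moves", "body": {
  "plan": "0 0 0 0 0 0; 0 0 0 0 0 0; 0 0 0 0 0 0; 0 0 -0.433 0 0 0; 0 0 -0.433 0 0 0; 0 0 -0.433 0 0 0",
  "gripper": 0.2
}}

```text
time_s: 6.45
position: [0.6362, -0.0051, 0.2521]
tcp_rot: [[-0.869, -0.494, -0.002], [-0.494, 0.869, 0.0], [0.002, 0.001, -1.0]]
force: [0.3, 0.3, -0.0]
opening: 0.553
grasp_force: 0.0
```

Request:
{"method": "apply_moves", "body": {
  "plan": "-0.025 0.31 0 0 0 0.0179; 0.01 0.311 0 0 0 0.0179; 0.045 0.308 0 0 0 0.0179; 0.079 0.301 0 0 0 0.0179; 0.112 0.29 0 0 0 0.0179; 0.144 0.276 0 0 0 0.0179; 0.174 0.258 0 0 0 0.0179; 0.202 0.237 0 0 0 0.0179; 0.227 0.213 0 0 0 0.0179; 0.249 0.186 0 0 0 0.0179"
}}

```text
time_s: 7.28
position: [0.5701, 0.1363, 0.252]
tcp_rot: [[-0.818, 0.575, -0.001], [0.575, 0.818, 0.0], [0.0, -0.0, -1.0]]
force: [0.5, -0.0, -0.0]
opening: 0.597
grasp_force: 0.0
```

Request:
{"method": "apply_moves", "body": {
  "plan": "0.269 0.157 0 0 0 0.0179; 0.285 0.126 0 0 0 0.0179; 0.297 0.093 0 0 0 0.0179; 0 0 0 0 0 0; 0 0 0 0 0 0"
}}

```text
time_s: 7.7
position: [0.5508, 0.1782, 0.2521]
tcp_rot: [[-0.59, 0.808, 0.0], [0.808, 0.59, -0.0], [-0.0, -0.0, -1.0]]
force: [-0.1, -0.1, -0.1]
opening: 0.598
grasp_force: 0.0
```

```bash
python3 - <<'E'
from h import *
st=bot.read_state();print(st["position"]); im=capture("wrist"); cv2.imwrite("pics/w2.png",im[:,:,::-1])
E
```

```text
[0.55081071 0.17820357 0.25209681]
```

View pics/w2.png

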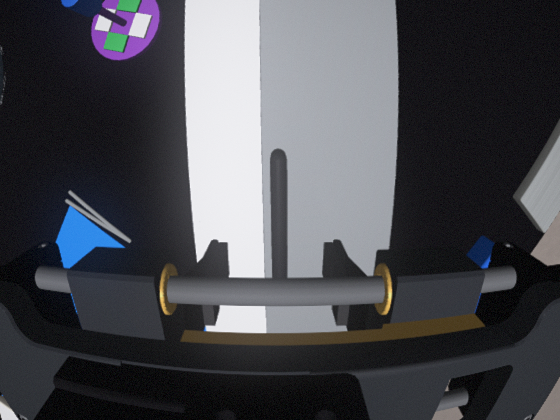

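The bar runs straight up the picture at column 279, centred between the fingers. I'll lower, grip and slide.

Request:
{"method": "apply_moves", "body": {
  "plan": "0 0 0.4 0 0 0; 0 0 0.4 0 0 0; 0 0 0.4 0 0 0; 0 0 0.4 0 0 0; 0 0 0 0 0 0"
}}

```text
time_s: 8.17
position: [0.5491, 0.176, 0.1683]
tcp_rot: [[-0.587, 0.81, -0.008], [0.81, 0.587, -0.001], [0.004, -0.007, -1.0]]
force: [-0.8, -0.6, -0.2]
opening: 0.601
grasp_force: 0.0
```

Request:
{"method": "apply_moves", "body": {
  "plan": "0 0 0 0 0 0; 0 0 0 0 0 0; 0 0 0 0 0 0; 0 0 0 0 0 0; 0 0 0 0 0 0; 0 0 0 0 0 0; 0 0 0 0 0 0; 0 0 0 0 0 0; 0 0 0 0 0 0",
  "gripper": -0.68
}}

```text
time_s: 8.92
position: [0.5522, 0.1778, 0.1724]
tcp_rot: [[-0.587, 0.81, 0.002], [0.81, 0.587, 0.001], [-0.0, 0.002, -1.0]]
force: [0.9, 1.1, 1.2]
opening: 0.163
grasp_force: 0.8
```

Request:
{"method": "apply_moves", "body": {
  "plan": "0 -0.17 0 0 0 0; 0 -0.17 0 0 0 0; 0 -0.17 0 0 0 0; 0 -0.17 0 0 0 0; 0 -0.17 0 0 0 0; 0 -0.17 0 0 0 0; 0 -0.17 0 0 0 0; 0 -0.17 0 0 0 0; 0 -0.17 0 0 0 0; 0 -0.17 0 0 0 0"
}}

```text
time_s: 9.75
position: [0.482, 0.127, 0.172]
tcp_rot: [[-0.587, 0.81, 0.0], [0.81, 0.587, 0.0], [-0.0, 0.0, -1.0]]
force: [2.8, 0.8, 0.2]
opening: 0.162
grasp_force: 6.5
```

Request:
{"method": "apply_moves", "body": {
  "plan": "0 -0.04 0 0 0 0; 0 -0.02 0 0 0 0; 0 0 0 0 0 0"
}}

```text
time_s: 10.0
position: [0.4822, 0.127, 0.1722]
tcp_rot: [[-0.585, 0.811, 0.006], [0.811, 0.585, 0.004], [-0.0, 0.007, -1.0]]
force: [5.4, 6.1, -3.7]
opening: 0.163
grasp_force: 4.3
```

```bash
python3 - <<'E'
from h import *
s=bot.read_state();p=np.array(s["position"]);R=toolR(np.degrees(TH)-90)
plan([([.433,-.130,.262],R)],start=(p+[0,0,.09],toolR(36.2)))
E
```

```text
-0.2548 -0.2735 0.0002 0 0 0.0178; -0.2837 -0.2433 0.0002 0 0 0.0178; -0.3092 -0.2101 0.0002 0 0 0.0178; -0.3307 -0.1742 0.0002 0 0 0.0178; -0.3481 -0.1362 0.0002 0 0 0.0178; -0.3611 -0.0965 0.0002 0 0 0.0178; -0.3696 -0.0555 0.0002 0 0 0.0178; -0.3735 -0.0138 0.0002 0 0 0.0178; -0.3727 0.028 0.0002 0 0 0.0178; -0.3673 0.0695 0.0002 0 0 0.0178
-0.3572 0.1101 0.0002 0 0 0.0178; -0.3427 0.1493 0.0002 0 0 0.0178; -0.3239 0.1866 0.0002 0 0 0.0178; -0.301 0.2217 0.0002 0 0 0.0178
```

Request:
{"method": "apply_moves", "body": {
  "plan": "0 0 0 0 0 0; 0 0 0 0 0 0; 0 0 0 0 0 0; 0 0 -0.45 0 0 0; 0 0 -0.45 0 0 0; 0 0 -0.45 0 0 0; 0 0 -0.45 0 0 0",
  "gripper": 0.5
}}

```text
time_s: 10.58
position: [0.4782, 0.1255, 0.2623]
tcp_rot: [[-0.587, 0.81, -0.004], [0.81, 0.587, -0.0], [0.002, -0.004, -1.0]]
force: [0.2, -0.3, 0.2]
opening: 0.609
grasp_force: 0.0
```

Request:
{"method": "apply_moves", "body": {
  "plan": "-0.255 -0.274 0 0 0 0.0178; -0.284 -0.243 0 0 0 0.0178; -0.309 -0.21 0 0 0 0.0178; -0.331 -0.174 0 0 0 0.0178; -0.348 -0.136 0 0 0 0.0178; -0.361 -0.097 0 0 0 0.0178; -0.37 -0.056 0 0 0 0.0178; -0.374 -0.014 0 0 0 0.0178; -0.373 0.028 0 0 0 0.0178; -0.367 0.07 0 0 0 0.0178"
}}

```text
time_s: 11.42
position: [0.4422, -0.0581, 0.2615]
tcp_rot: [[0.477, 0.879, -0.003], [0.879, -0.477, 0.001], [-0.001, -0.004, -1.0]]
force: [-0.1, -0.7, -0.1]
opening: 0.749
grasp_force: 0.0
```

Request:
{"method": "apply_moves", "body": {
  "plan": "-0.357 0.11 0 0 0 0.0178; -0.343 0.149 0 0 0 0.0178; -0.324 0.187 0 0 0 0.0178; -0.301 0.222 0 0 0 0.0178; 0 0 0 0 0 0; 0 0 0 0 0 0"
}}

```text
time_s: 11.92
position: [0.4287, -0.131, 0.2615]
tcp_rot: [[0.807, 0.591, -0.002], [0.591, -0.807, 0.002], [-0.001, -0.003, -1.0]]
force: [-0.7, 0.1, 0.4]
opening: 0.746
grasp_force: 0.0
```

```bash
python3 - <<'E'
from h import *
st=bot.read_state();print(st["position"]); im=capture("wrist"); T=capture("top")
cv2.imwrite("pics/w3.png",im[:,:,::-1])
cr=cv2.resize(T[100:290,70:400],None,fx=1.69,fy=1.69,interpolation=cv2.INTER_CUBIC)
o=np.zeros((420+cr.shape[0],560,3),np.uint8); o[:420]=im; o[420:,:cr.shape[1]]=cr[:,:560]
cv2.imwrite("pics/c3.png",cv2.resize(o,None,fx=.81,fy=.81)[:,:,::-1])
E
```

```text
[ 0.428676   -0.13099918  0.26153868]
```

View pics/c3.png

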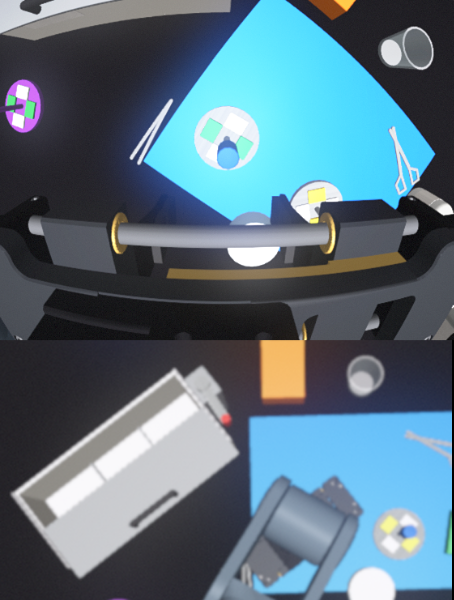

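The cover is open, with three bays visible, and the clamp is released. The green grip's top is at about wrist (282,194).

```bash
python3 - <<'E'
from h import *
im=cv2.imread("pics/w3.png")[:,:,::-1].copy(); st=bot.read_state()
hsv=cv2.cvtColor(im,cv2.COLOR_RGB2HSV); print(hsv[190,281],hsv[150,340],hsv[200,281])
m,l,b=blobs(im,(104,150,40),(116,255,235),(255,160,310,215),30); print(b)
for u,v in [(281,191),(282,195)]: print(onz("wrist",u,v,.14,st))
print("tray",onz("wrist",226/.81,136/.81,.012,st))
E
```

```text
[100 129 255] [ 93 141 255] [101 136 255]
[]
[ 0.43799414 -0.12795551  0.14      ]
[ 0.43555369 -0.13088672  0.14      ]
tray [ 0.43751949 -0.12726553  0.012     ]
```

Request:
{"method": "apply_moves", "body": {
  "plan": "0.021 0.01 0.535 0 0 0; 0.021 0.01 0.535 0 0 0; 0.021 0.01 0.535 0 0 0; 0.021 0.01 0.535 0 0 0; 0.021 0.01 0.535 0 0 0; 0.021 0.01 0.535 0 0 0; 0 0 0 0 0 0; 0 0 0 0 0 0"
}}

```text
time_s: 12.68
position: [0.4359, -0.1283, 0.1007]
tcp_rot: [[0.806, 0.593, -0.004], [0.593, -0.806, 0.002], [-0.002, -0.004, -1.0]]
force: [-0.4, -0.2, 1.1]
opening: 0.748
grasp_force: 0.0
```

Request:
{"method": "apply_moves", "body": {
  "plan": "0 0 0 0 0 0; 0 0 0 0 0 0; 0 0 0 0 0 0; 0 0 0 0 0 0; 0 0 0 0 0 0; 0 0 0 0 0 0; 0 0 0 0 0 0; 0 0 0 0 0 0; 0 0 0 0 0 0; 0 0 0 0 0 0",
  "gripper": -1
}}

```text
time_s: 13.52
position: [0.4372, -0.1302, 0.1017]
tcp_rot: [[0.807, 0.591, 0.001], [0.591, -0.807, -0.001], [0.0, 0.001, -1.0]]
force: [-0.3, -1.2, 2.9]
opening: 0.295
grasp_force: 30.0
```

Request:
{"method": "apply_moves", "body": {
  "plan": "0 0 -0.2 0 0 0; 0 0 -0.4 0 0 0; 0 0 -0.5 0 0 0; 0 0 -0.5 0 0 0; 0 0 -0.5 0 0 0; 0 0 -0.5 0 0 0; 0 0 -0.5 0 0 0; 0 0 -0.5 0 0 0; 0 0 -0.4 0 0 0; 0 0 -0.4 0 0 0"
}}

```text
time_s: 14.35
position: [0.436, -0.1292, 0.322]
tcp_rot: [[0.807, 0.591, -0.001], [0.591, -0.807, 0.001], [-0.001, -0.002, -1.0]]
force: [0.8, 0.2, -2.2]
opening: 0.291
grasp_force: 30.0
```

```bash
cat >> h.py <<'E'
HD=np.degrees(TH)-90
def wp(al,u,h,y,k=.1015,n=None,dx=0):
    a=np.radians(al); U=np.array([np.cos(a),0,np.sin(a)]); N=np.array([-np.sin(a),0,np.cos(a)])
    c=np.array([-.004+dx,y,.150])-u/1e3*U-h/1e3*N+k*N
    w=(ch(*c),toolR(HD,al)); return w+(n,) if n else w
E
python3 - <<'E'
from h import *
y=.12
print("A");e=plan([(ch(.055,y,.235+.1015),toolR(HD))])
print("B");e=plan([wp(40,-70,34,y)],start=e); print(e[0])
E
```

```text
A
0.5245 -0.4635 -0.0218 0 0 0; 0.5246 -0.4634 -0.0218 0 0 0; 0.5247 -0.4632 -0.0219 0 0 0; 0.5248 -0.4631 -0.0219 0 0 0; 0.5249 -0.463 -0.0219 0 0 0; 0.525 -0.4629 -0.022 0 0 0; 0.5251 -0.4628 -0.022 0 0 0; 0.5252 -0.4626 -0.022 0 0 0; 0.5253 -0.4625 -0.0221 0 0 0; 0.5254 -0.4624 -0.0221 0 0 0
0.5256 -0.4623 -0.0221 0 0 0; 0.5257 -0.4622 -0.0222 0 0 0; 0.5258 -0.462 -0.0222 0 0 0
B
-0.1393 0 0.2566 0 0.0159 0; -0.1642 0 0.2414 0 0.0159 0; -0.1874 0 0.2239 0 0.0159 0; -0.2088 0 0.2041 0 0.0159 0; -0.228 0 0.1823 0 0.0159 0; -0.2451 0 0.1587 0 0.0159 0; -0.2596 0 0.1335 0 0.0159 0
[0.49383828 0.28630703 0.24670313]
```

Request:
{"method": "apply_moves", "body": {
  "plan": "0.525 -0.463 -0.022 0 0 0; 0.525 -0.463 -0.022 0 0 0; 0.525 -0.463 -0.022 0 0 0; 0.525 -0.463 -0.022 0 0 0; 0.525 -0.463 -0.022 0 0 0; 0.525 -0.463 -0.022 0 0 0; 0.525 -0.463 -0.022 0 0 0; 0.525 -0.463 -0.022 0 0 0; 0.525 -0.463 -0.022 0 0 0; 0.525 -0.463 -0.022 0 0 0"
}}

```text
time_s: 15.18
position: [0.5109, 0.2137, 0.3314]
tcp_rot: [[0.807, 0.591, -0.003], [0.591, -0.807, -0.001], [-0.003, -0.001, -1.0]]
force: [1.6, 0.0, -2.3]
opening: 0.292
grasp_force: 30.0
```

Request:
{"method": "apply_moves", "body": {
  "plan": "0.525 -0.463 -0.022 0 0 0; 0.525 -0.463 -0.022 0 0 0; 0.525 -0.463 -0.022 0 0 0; -0.139 0 0.257 0 0.0159 0; -0.164 0 0.241 0 0.0159 0; -0.187 0 0.224 0 0.0159 0; -0.209 0 0.204 0 0.0159 0; -0.228 0 0.182 0 0.0159 0; -0.245 0 0.159 0 0.0159 0; -0.26 0 0.134 0 0.0159 0"
}}

```text
time_s: 16.02
position: [0.4942, 0.2957, 0.255]
tcp_rot: [[0.66, 0.606, 0.445], [0.488, -0.795, 0.36], [0.572, -0.02, -0.82]]
force: [1.0, 0.4, -2.9]
opening: 0.287
grasp_force: 30.0
```

```bash
python3 - <<'E'
from h import *
st=bot.read_state();print(st["position"]); im=capture("wrist"); S=capture("scene")
cv2.imwrite("pics/w4.png",im[:,:,::-1])
cr=cv2.resize(S[80:270,270:470],None,fx=2.1,fy=2.2,interpolation=cv2.INTER_CUBIC)[:,:420]
o=np.hstack([cv2.resize(im,(380,285)),np.zeros((285,0,3),np.uint8)]); c=np.zeros((418,800,3),np.uint8); c[:285,:380]=o; c[:cr.shape[0],380:]=cr[:418]
cv2.imwrite("pics/c4.png",c[:,:,::-1])
E
```

```text
[0.49419331 0.29572734 0.25495116]
```

View pics/c4.png

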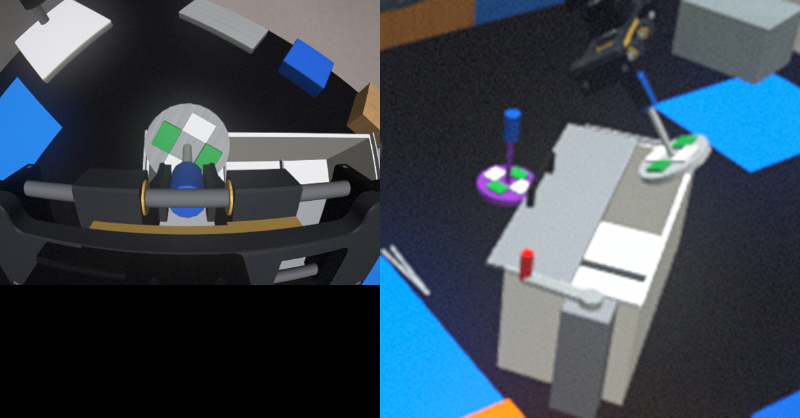

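The wrist view shows the tray centre near (277,209), held in line with the fingers and not slipped. The scene view shows the tilted tray over the left end of the slot.

Request:
{"method": "apply_moves", "body": {
  "plan": "0 0 0 0 0 0; 0 0 0 0 0 0; 0 0 0 0 0 0; 0 0 0 0 0 0"
}}

```text
time_s: 16.45
position: [0.5002, 0.2976, 0.2593]
tcp_rot: [[0.655, 0.606, 0.451], [0.488, -0.795, 0.361], [0.577, -0.016, -0.816]]
force: [-0.3, 0.1, -2.0]
opening: 0.296
grasp_force: 30.0
```

```bash
python3 - <<'E'
from h import *
st=bot.read_state(); y=.12
print(np.round(st["position"],4), np.degrees(np.arccos(-np.array(st["tcp_rot"])[2,2])), np.round(np.array(st["position"])-wp(40,-70,34,y)[0],4), np.round(st["joint_positions"],1))
print(np.round(np.array(st["tcp_rot"])-toolR(HD,40),3))
im=capture("wrist")
# tray outline top edge in tool frame: rays in tool frame intersect plane z=.0895
m=camera_model("wrist");H=np.array(m["hand_eye"]);f=210/np.tan(np.radians(m["vertical_fov"])/2)
def px(p):
    q=np.linalg.inv(H)@np.r_[p,1];r=np.arctan2(np.hypot(q[0],q[1]),q[2]);k=np.hypot(q[0],q[1]);return m["cx"]+f*r*q[0]/k,m["cy"]+f*r*q[1]/k
for p in [(0,0,.0895),(.052,0,.0895),(0,.052,.0895),(0,-.052,.0895)]: print(p,np.round(px(p),1))
cr=im[120:300,180:380]; cv2.imwrite("pics/w5.png",cv2.resize(cr,None,fx=2.5,fy=2.5)[:,:,::-1])
E
```

```text
[0.5002 0.2976 0.2593] 35.28168228694533 [0.0063 0.0113 0.0126] [ 11.6  15.4 112.9  39.3  24.5  32.3]
[[ 0.038  0.013 -0.066]
 [ 0.033  0.01  -0.021]
 [-0.065 -0.016 -0.05 ]]
(0, 0, 0.0895) [276.8 210.7]
(0.052, 0, 0.0895) [276.9 146.4]
(0, 0.052, 0.0895) [340.2 210.6]
(0, -0.052, 0.0895) [213.4 210.7]
```

View pics/w5.png

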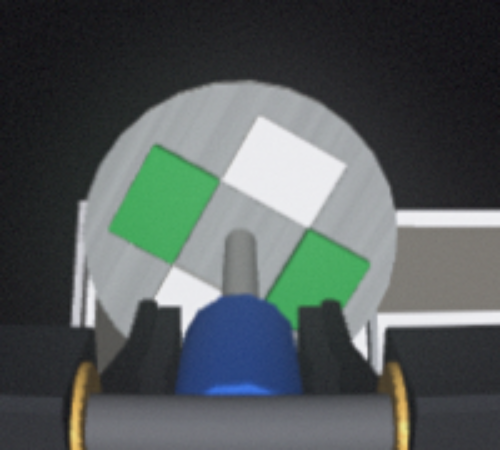

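The tray's outline runs from 214 to 338 px with its top at row 152, against the expected 146. The carrier therefore sits about 4.5 mm towards tool -x. The rows were also clipped by joint speed near the wrist singularity, so I'll use 33° and slower rows.

```bash
sed -i 's/-h\/1e3\*N+k\*N/-h\/1e3*N+k*N+OFF*U/; s/^HD=/OFF=.0045\nHD=/' h.py; python3 - <<'E'
from h import *
y=.12
print("B");e=plan([wp(33,-70,30,y,n=10)])
print("C");e=plan([wp(33,-20,30,y,n=10)],start=e); print(e[0])
E
```

```text
B
-0.0071 0.0112 0.0158 -0.0004 -0.0006 0.0001; -0.007 0.0111 0.0159 -0.0004 -0.0006 0.0001; -0.0069 0.0111 0.0159 -0.0004 -0.0006 0.0001; -0.0069 0.0111 0.016 -0.0004 -0.0006 0.0001; -0.0068 0.011 0.016 -0.0004 -0.0006 0.0001; -0.0067 0.011 0.0161 -0.0004 -0.0006 0.0001; -0.0067 0.011 0.0161 -0.0004 -0.0006 0.0001; -0.0066 0.0109 0.0162 -0.0004 -0.0006 0.0001; -0.0065 0.0109 0.0162 -0.0004 -0.0006 0.0001; -0.0064 0.0109 0.0163 -0.0004 -0.0006 0.0001
C
[-0.1 0 0 0 0 0] x10
[0.47078971 0.26932483 0.2233086 ]
```

Request:
{"method": "apply_moves", "body": {
  "plan": "-0.007 0.011 0.016 -0.0004 -0.0006 0.0001; -0.007 0.011 0.016 -0.0004 -0.0006 0.0001; -0.007 0.011 0.016 -0.0004 -0.0006 0.0001; -0.007 0.011 0.016 -0.0004 -0.0006 0.0001; -0.007 0.011 0.016 -0.0004 -0.0006 0.0001; -0.007 0.011 0.016 -0.0004 -0.0006 0.0001; -0.007 0.011 0.016 -0.0004 -0.0006 0.0001; -0.007 0.011 0.016 -0.0004 -0.0006 0.0001; -0.007 0.011 0.016 -0.0004 -0.0006 0.0001; 0 0 0 0 0 0"
}}

```text
time_s: 17.33
position: [0.5032, 0.2941, 0.2505]
tcp_rot: [[0.675, 0.592, 0.441], [0.494, -0.806, 0.325], [0.548, -0.002, -0.837]]
force: [0.2, -0.3, -1.9]
opening: 0.291
grasp_force: 30.0
```

Request:
{"method": "apply_moves", "body": {
  "plan": "-0.1 0 0 0 0 0; -0.1 0 0 0 0 0; -0.1 0 0 0 0 0; -0.1 0 0 0 0 0; -0.1 0 0 0 0 0; 0 0 0 0 0 0; 0 0 0 0 0 0"
}}

```text
time_s: 17.92
position: [0.4856, 0.2814, 0.2365]
tcp_rot: [[0.676, 0.591, 0.44], [0.494, -0.806, 0.325], [0.547, -0.002, -0.837]]
force: [-0.2, -1.1, -2.1]
opening: 0.291
grasp_force: 30.0
```

```bash
cat >> h.py <<'E'
def chk(*a):
    st=bot.read_state(); R=np.array(st["tcp_rot"]); w=wp(*a)
    print("err mm (chest axes)",np.round(RC.T@(np.array(st["position"])-w[0])*1e3,1),"rot deg",np.round(np.degrees(Ro.from_matrix(w[1].T@R).as_rotvec()),1),"J",np.round(st["joint_positions"],0),"F",np.round(st["force"],1))
E
python3 - <<'E'
from h import *
chk(33,-45,30,.12)
print("C");e=plan([wp(33,-20,30,.12,n=8)])
E
```

```text
err mm (chest axes) [-1.9  0.9 -0.5] rot deg [0.  0.2 0.2] J [ 11.  16. 116.  39.  22.  32.] F [-0.2 -1.1 -2.1]
C
-0.058 0.0024 0.0014 0 -0.0001 -0.0001; -0.058 0.0023 0.0014 0 -0.0001 -0.0001; -0.058 0.0023 0.0015 0 -0.0001 -0.0001; -0.058 0.0023 0.0015 0 -0.0001 -0.0001; -0.058 0.0023 0.0015 0 -0.0001 -0.0001; -0.058 0.0023 0.0015 0 -0.0001 -0.0001; -0.058 0.0022 0.0015 0 -0.0001 -0.0001; -0.058 0.0022 0.0016 0 -0.0001 -0.0001
```

Request:
{"method": "apply_moves", "body": {
  "plan": "-0.058 0.002 0.0015 0 0 0; -0.058 0.002 0.0015 0 0 0; -0.058 0.002 0.0015 0 0 0; -0.058 0.002 0.0015 0 0 0; -0.058 0.002 0.0015 0 0 0; -0.058 0.002 0.0015 0 0 0; -0.058 0.002 0.0015 0 0 0; -0.058 0.002 0.0015 0 0 0; 0 0 0 0 0 0; 0 0 0 0 0 0"
}}

```text
time_s: 18.75
position: [0.4712, 0.2696, 0.2235]
tcp_rot: [[0.675, 0.592, 0.441], [0.494, -0.806, 0.325], [0.548, -0.002, -0.837]]
force: [0.5, 0.3, -1.9]
opening: 0.292
grasp_force: 30.0
```

```bash
python3 - <<'E'
from h import *
y=.12
chk(33,-20,30,y)
e=None
for a in [(22,-18,34,9),(12,-16,55,10),(8,-17,75,10),(5,-20,92,10),(2,-21,120,10),(0,-22,140,9)]:
    print(a); e=plan([wp(*a[:3],y,n=a[3])],start=e)
E
```

```text
err mm (chest axes) [0.5 0.  0.2] rot deg [0.  0.2 0.2] J [ 10.  16. 119.  46.  20.  23.] F [ 0.5  0.3 -1.9]
(22, -18, 34, 9)
0.022 0 0.021 0 -0.0035 0; 0.0224 0 0.0205 0 -0.0035 0; 0.0228 0 0.0201 0 -0.0035 0; 0.0233 0 0.0196 0 -0.0035 0; 0.0237 0 0.019 0 -0.0035 0; 0.0241 0 0.0185 0 -0.0035 0; 0.0245 0 0.018 0 -0.0035 0; 0.0249 0 0.0175 0 -0.0035 0; 0.0253 0 0.0169 0 -0.0035 0
(12, -16, 55, 10)
0.0115 0 0.0505 0 -0.0028 0; 0.0124 0 0.0503 0 -0.0028 0; 0.0133 0 0.0501 0 -0.0028 0; 0.0142 0 0.0499 0 -0.0028 0; 0.015 0 0.0496 0 -0.0028 0; 0.0159 0 0.0493 0 -0.0028 0; 0.0167 0 0.0491 0 -0.0028 0; 0.0176 0 0.0488 0 -0.0028 0; 0.0184 0 0.0484 0 -0.0028 0; 0.0193 0 0.0481 0 -0.0028 0
(8, -17, 75, 10)
0.0056 0 0.0431 0 -0.0011 0; 0.0059 0 0.0431 0 -0.0011 0; 0.0062 0 0.043 0 -0.0011 0; 0.0065 0 0.043 0 -0.0011 0; 0.0068 0 0.043 0 -0.0011 0; 0.0071 0 0.0429 0 -0.0011 0; 0.0074 0 0.0429 0 -0.0011 0; 0.0077 0 0.0428 0 -0.0011 0; 0.008 0 0.0427 0 -0.0011 0; 0.0083 0 0.0427 0 -0.0011 0
(5, -20, 92, 10)
0.0069 0 0.0366 0 -0.0008 0; 0.0071 0 0.0366 0 -0.0008 0; 0.0073 0 0.0365 0 -0.0008 0; 0.0075 0 0.0365 0 -0.0008 0; 0.0077 0 0.0364 0 -0.0008 0; 0.0079 0 0.0364 0 -0.0008 0; 0.0081 0 0.0364 0 -0.0008 0; 0.0083 0 0.0363 0 -0.0008 0; 0.0085 0 0.0363 0 -0.0008 0; 0.0086 0 0.0362 0 -0.0008 0
(2, -21, 120, 10)
0 0 0.0586 0 -0.0008 0; 0.0003 0 0.0586 0 -0.0008 0; 0.0006 0 0.0586 0 -0.0008 0; 0.0009 0 0.0586 0 -0.0008 0; 0.0012 0 0.0586 0 -0.0008 0; 0.0015 0 0.0586 0 -0.0008 0; 0.0018 0 0.0586 0 -0.0008 0; 0.0021 0 0.0586 0 -0.0008 0; 0.0024 0 0.0586 0 -0.0008 0; 0.0028 0 0.0586 0 -0.0008 0
(0, -22, 140, 9)
-0.0008 0 0.0464 0 -0.0006 0; -0.0006 0 0.0465 0 -0.0006 0; -0.0004 0 0.0465 0 -0.0006 0; -0.0003 0 0.0465 0 -0.0006 0; -0.0001 0 0.0465 0 -0.0006 0; 0.0001 0 0.0465 0 -0.0006 0; 0.0003 0 0.0465 0 -0.0006 0; 0.0005 0 0.0465 0 -0.0006 0; 0.0006 0 0.0464 0 -0.0006 0
```

Request:
{"method": "apply_moves", "body": {
  "plan": "0.022 0 0.021 0 -0.0035 0; 0.022 0 0.02 0 -0.0035 0; 0.023 0 0.02 0 -0.0035 0; 0.023 0 0.02 0 -0.0035 0; 0.024 0 0.019 0 -0.0035 0; 0.024 0 0.018 0 -0.0035 0; 0.024 0 0.018 0 -0.0035 0; 0.025 0 0.017 0 -0.0035 0; 0.025 0 0.017 0 -0.0035 0; 0 0 0 0 0 0"
}}

```text
time_s: 19.58
position: [0.4837, 0.2783, 0.2219]
tcp_rot: [[0.747, 0.592, 0.302], [0.549, -0.806, 0.222], [0.375, -0.001, -0.927]]
force: [0.6, 0.2, -2.0]
opening: 0.288
grasp_force: 30.0
```

Request:
{"method": "apply_moves", "body": {
  "plan": "0.012 0 0.05 0 -0.0028 0; 0.012 0 0.05 0 -0.0028 0; 0.013 0 0.05 0 -0.0028 0; 0.014 0 0.05 0 -0.0028 0; 0.015 0 0.05 0 -0.0028 0; 0.016 0 0.049 0 -0.0028 0; 0.017 0 0.049 0 -0.0028 0; 0.018 0 0.049 0 -0.0028 0; 0.018 0 0.048 0 -0.0028 0; 0.019 0 0.048 0 -0.0028 0"
}}

```text
time_s: 20.42
position: [0.4941, 0.2865, 0.1997]
tcp_rot: [[0.79, 0.592, 0.163], [0.579, -0.806, 0.121], [0.203, -0.002, -0.979]]
force: [0.5, -0.2, -2.0]
opening: 0.289
grasp_force: 30.0
```

```bash
python3 - <<'E'
from h import *
chk(12,-16,55,.12)
E
```

```text
err mm (chest axes) [ 0.2  0.  -0.1] rot deg [ 0.1 -0.3  0.1] J [ 17.  24. 100.   6.  45.  67.] F [ 0.5 -0.2 -2. ]
```

No contact so far. I'll continue righting and lowering.

Request:
{"method": "apply_moves", "body": {
  "plan": "0.006 0 0.043 0 -0.0011 0; 0.006 0 0.043 0 -0.0011 0; 0.006 0 0.043 0 -0.0011 0; 0.006 0 0.043 0 -0.0011 0; 0.007 0 0.043 0 -0.0011 0; 0.007 0 0.043 0 -0.0011 0; 0.007 0 0.043 0 -0.0011 0; 0.008 0 0.043 0 -0.0011 0; 0.008 0 0.043 0 -0.0011 0; 0.008 0 0.043 0 -0.0011 0"
}}

```text
time_s: 21.25
position: [0.4998, 0.2907, 0.1791]
tcp_rot: [[0.799, 0.592, 0.109], [0.586, -0.806, 0.082], [0.136, -0.002, -0.991]]
force: [-0.9, 0.4, -1.5]
opening: 0.291
grasp_force: 30.0
```

Request:
{"method": "apply_moves", "body": {
  "plan": "0.007 0 0.037 0 -0.0008 0; 0.007 0 0.037 0 -0.0008 0; 0.007 0 0.037 0 -0.0008 0; 0.007 0 0.036 0 -0.0008 0; 0.008 0 0.036 0 -0.0008 0; 0.008 0 0.036 0 -0.0008 0; 0.008 0 0.036 0 -0.0008 0; 0.008 0 0.036 0 -0.0008 0; 0.008 0 0.036 0 -0.0008 0; 0.008 0 0.036 0 -0.0008 0"
}}

```text
time_s: 22.08
position: [0.5045, 0.2942, 0.1616]
tcp_rot: [[0.803, 0.592, 0.069], [0.589, -0.806, 0.052], [0.086, -0.002, -0.996]]
force: [-0.3, -0.5, -2.1]
opening: 0.293
grasp_force: 30.0
```

Request:
{"method": "apply_moves", "body": {
  "plan": "0 0 0.0586 0 -0.0008 0; 0 0 0.0586 0 -0.0008 0; 0 0 0.0586 0 -0.0008 0; 0 0 0.0586 0 -0.0008 0; 0.001 0 0.0586 0 -0.0008 0; 0.001 0 0.0586 0 -0.0008 0; 0.002 0 0.0586 0 -0.0008 0; 0.002 0 0.0586 0 -0.0008 0; 0.003 0 0.0586 0 -0.0008 0; 0.003 0 0.0586 0 -0.0008 0"
}}

```text
time_s: 22.92
position: [0.5064, 0.2957, 0.1322]
tcp_rot: [[0.806, 0.592, 0.028], [0.591, -0.806, 0.023], [0.036, -0.002, -0.999]]
force: [-1.2, 0.3, -2.4]
opening: 0.29
grasp_force: 30.0
```

```bash
python3 - <<'E'
from h import *
chk(2,-21,120,.12)
plan([wp(0,-22,141,.12,n=10)])
E
```

```text
err mm (chest axes) [-0.2  0.1 -0.2] rot deg [0.1 0.1 0.1] J [19. 33. 94.  1. 51. 72.] F [-1.2  0.3 -2.4]
-0.0004 0.0003 0.0435 0 -0.0006 0; -0.0003 0.0003 0.0435 0 -0.0006 0; -0.0001 0.0003 0.0435 0 -0.0006 0; 0 0.0003 0.0435 0 -0.0006 0; 0.0002 0.0003 0.0435 0 -0.0006 0; 0.0004 0.0003 0.0435 0 -0.0006 0; 0.0005 0.0003 0.0435 0 -0.0006 0; 0.0007 0.0003 0.0435 0 -0.0006 0; 0.0008 0.0003 0.0435 0 -0.0006 0; 0.001 0.0002 0.0435 0 -0.0006 0
```

Request:
{"method": "apply_moves", "body": {
  "plan": "0 0 0.0435 0 -0.0006 0; 0 0 0.0435 0 -0.0006 0; 0 0 0.0435 0 -0.0006 0; 0 0 0.0435 0 -0.0006 0; 0 0 0.0435 0 -0.0006 0; 0 0 0.0435 0 -0.0006 0; 0 0 0.0435 0 -0.0006 0; 0 0 0.0435 0 -0.0006 0; 0 0 0.0435 0 -0.0006 0; 0 0 0.0435 0 -0.0006 0"
}}

```text
time_s: 23.75
position: [0.5067, 0.296, 0.1106]
tcp_rot: [[0.806, 0.592, -0.002], [0.592, -0.806, 0.0], [-0.002, -0.002, -1.0]]
force: [0.2, 0.4, -2.2]
opening: 0.29
grasp_force: 30.0
```

Request:
{"method": "apply_moves", "body": {
  "plan": "0 0 0.01 0 0 0; 0 0 0.01 0 0 0; 0 0 0.01 0 0 0; 0 0 0.01 0 0 0; 0 0 0 0 0 0"
}}

```text
time_s: 24.17
position: [0.5066, 0.2959, 0.1088]
tcp_rot: [[0.806, 0.592, -0.002], [0.592, -0.806, 0.001], [-0.001, -0.002, -1.0]]
force: [-0.8, -0.4, -3.0]
opening: 0.292
grasp_force: 30.0
```

Request:
{"method": "apply_moves", "body": {
  "plan": "0 0 0.01 0 0 0; 0 0 0.01 0 0 0; 0 0 0 0 0 0"
}}

```text
time_s: 24.42
position: [0.5066, 0.2959, 0.1085]
tcp_rot: [[0.806, 0.592, -0.002], [0.592, -0.806, 0.001], [-0.001, -0.002, -1.0]]
force: [-1.2, -0.7, 3.8]
opening: 0.293
grasp_force: 30.0
```

Request:
{"method": "apply_moves", "body": {
  "plan": "0 0 0 0 0 0; 0 0 0 0 0 0; 0 0 0 0 0 0; 0 0 0 0 0 0; 0 0 0 0 0 0; 0 0 -0.2 0 0 0; 0 0 -0.4 0 0 0; 0 0 -0.6 0 0 0; 0 0 -0.7 0 0 0; 0 0 -0.7 0 0 0",
  "gripper": 0.3
}}

```text
time_s: 25.25
position: [0.5064, 0.2957, 0.2393]
tcp_rot: [[0.806, 0.592, -0.003], [0.592, -0.806, 0.0], [-0.002, -0.002, -1.0]]
force: [0.3, 0.6, 0.4]
opening: 0.647
grasp_force: 0.0
```

```bash
python3 - <<'E'
from h import *
im=capture("wrist"); cv2.imwrite("pics/w6.png",im[:,:,::-1])
plan([([.42,-.335,.262],toolR(HD))])
E
```

```text
-0.4973 0.5066 -0.0212 0 -0.0001 0; -0.4974 0.5066 -0.0209 0 -0.0001 0; -0.4974 0.5065 -0.0207 0 -0.0001 0; -0.4975 0.5065 -0.0204 0 -0.0001 0; -0.4975 0.5065 -0.0201 0 -0.0001 0; -0.4976 0.5064 -0.0198 0 -0.0001 0; -0.4977 0.5064 -0.0195 0 -0.0001 0; -0.4977 0.5063 -0.0193 0 -0.0001 0; -0.4978 0.5063 -0.019 0 -0.0001 0; -0.4978 0.5063 -0.0187 0 -0.0001 0
-0.4979 0.5062 -0.0184 0 -0.0001 0; -0.4979 0.5062 -0.0181 0 -0.0001 0; -0.498 0.5061 -0.0178 0 -0.0001 0; -0.498 0.5061 -0.0176 0 -0.0001 0; -0.4981 0.5061 -0.0173 0 -0.0001 0; -0.4981 0.506 -0.017 0 -0.0001 0; -0.4982 0.506 -0.0167 0 -0.0001 0; -0.4982 0.5059 -0.0164 0 -0.0001 0
```

View pics/w6.png

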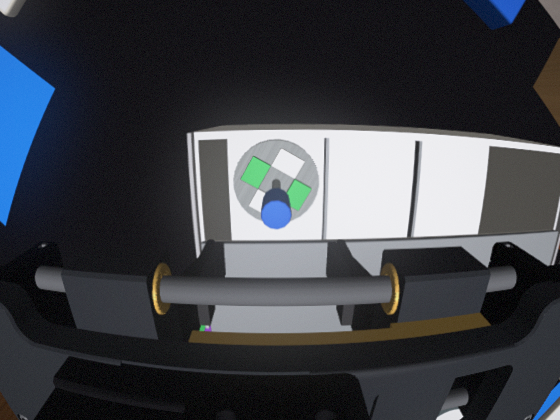

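The green carrier stands upright in the left bay at (276,181), clear of the rib at column 325. I'll go to the yellow one.

Request:
{"method": "apply_moves", "body": {
  "plan": "-0.498 0.506 -0.02 0 0 0; -0.498 0.506 -0.02 0 0 0; -0.498 0.506 -0.02 0 0 0; -0.498 0.506 -0.02 0 0 0; -0.498 0.506 -0.02 0 0 0; -0.498 0.506 -0.02 0 0 0; -0.498 0.506 -0.02 0 0 0; -0.498 0.506 -0.02 0 0 0; -0.498 0.506 -0.02 0 0 0; -0.498 0.506 -0.02 0 0 0",
  "gripper": 0.5
}}

```text
time_s: 26.13
position: [0.4556, -0.057, 0.2484]
tcp_rot: [[0.806, 0.592, -0.001], [0.592, -0.806, 0.0], [-0.0, -0.001, -1.0]]
force: [0.8, -0.1, 0.5]
opening: 0.75
grasp_force: 0.0
```

Request:
{"method": "apply_moves", "body": {
  "plan": "-0.498 0.506 -0.02 0 0 0; -0.498 0.506 -0.02 0 0 0; -0.498 0.506 -0.02 0 0 0; -0.498 0.506 -0.02 0 0 0; -0.498 0.506 -0.02 0 0 0; -0.498 0.506 -0.02 0 0 0; -0.498 0.506 -0.02 0 0 0; -0.498 0.506 -0.02 0 0 0; 0 0 0 0 0 0; 0 0 0 0 0 0"
}}

```text
time_s: 26.97
position: [0.4148, -0.3384, 0.2559]
tcp_rot: [[0.808, 0.589, -0.001], [0.589, -0.808, -0.0], [-0.001, -0.001, -1.0]]
force: [-0.1, 0.4, -0.1]
opening: 0.749
grasp_force: 0.0
```

```bash
python3 - <<'E'
from h import *
st=bot.read_state(); print(st["position"]); im=capture("wrist"); cv2.imwrite("pics/w7.png",im[:,:,::-1])
hsv=cv2.cvtColor(im,cv2.COLOR_RGB2HSV)
E
```

```text
[ 0.41483273 -0.33842902  0.25588129]
```

View pics/w7.png

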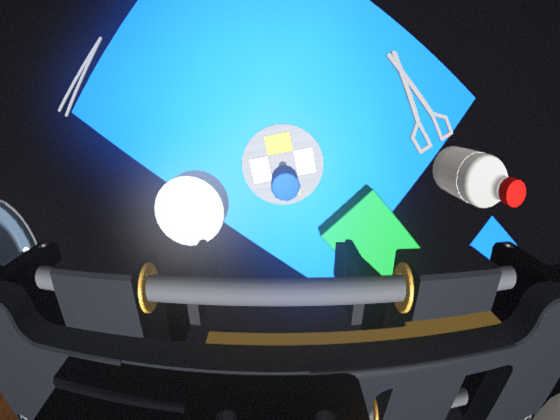

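The yellow carrier's tray spans columns 242–324 around (283,164), and its grip's lower edge is at about (286,202).

```bash
python3 - <<'E'
from h import *
im=cv2.imread("pics/w7.png")[:,:,::-1].copy(); st=bot.read_state()
hsv=cv2.cvtColor(im,cv2.COLOR_RGB2HSV); print(hsv[180:206:3,286].tolist(),hsv[188,266:306:4].tolist())
m,l,b=blobs(im,(100,100,40),(118,255,225),(262,160,310,212),50); print(b)
Rt=np.array(st["tcp_rot"])
for n,u,v,z in [("gripblob low",286,202,.14),("topctr",286,187.5,.14),("tray bottom?",283,204,.012),("tray c",283,164,.012),("tray top",283,124,.012),("tl",242,164,.012),("tr",324,164,.012)]:
    p=onz("wrist",u,v,z,st); print(n,p.round(4),"tool mm",(Rt.T@(p-st["position"])*1e3).round(1))
E
```

```text
[[104, 135, 255], [104, 135, 255], [104, 136, 255], [104, 140, 255], [104, 142, 255], [105, 145, 255], [105, 150, 255], [109, 31, 232], [98, 88, 255]] [[111, 20, 239], [107, 25, 233], [104, 136, 255], [104, 136, 255], [104, 138, 255], [104, 136, 255], [104, 142, 255], [105, 144, 254], [107, 153, 255], [109, 17, 242]]
[(1, np.int32(167), [282.9, 171.1], [271, 165, 26, 19])]
gripblob low [ 0.4193 -0.3431  0.14  ] tool mm [-1.000e-01  8.200e+00  1.156e+02]
topctr [ 0.4299 -0.3352  0.14  ] tool mm [ 13.1   8.1 115.6]
tray bottom? [ 0.3888 -0.3654  0.012 ] tool mm [-37.8   8.5 243.6]
tray c [ 0.4309 -0.3343  0.012 ] tool mm [ 14.6   8.2 243.6]
tray top [ 0.4715 -0.3044  0.012 ] tool mm [ 65.    8.  243.6]
tl [ 0.4004 -0.2924  0.012 ] tool mm [ 14.7 -43.6 243.7]
tr [ 0.462 -0.376  0.012] tool mm [ 15.   60.3 243.5]
```

Request:
{"method": "apply_moves", "body": {
  "plan": "0.044 0.027 0.515 0 0 0; 0.044 0.027 0.515 0 0 0; 0.044 0.027 0.515 0 0 0; 0.044 0.027 0.515 0 0 0; 0.044 0.027 0.515 0 0 0; 0.044 0.027 0.515 0 0 0; 0 0 0 0 0 0; 0 0 0 0 0 0"
}}

```text
time_s: 27.68
position: [0.4299, -0.3328, 0.1004]
tcp_rot: [[0.805, 0.593, -0.004], [0.593, -0.805, 0.004], [-0.001, -0.006, -1.0]]
force: [0.4, 0.3, 0.7]
opening: 0.751
grasp_force: 0.0
```

Request:
{"method": "apply_moves", "body": {
  "plan": "0 0 0 0 0 0; 0 0 0 0 0 0; 0 0 0 0 0 0; 0 0 0 0 0 0; 0 0 0 0 0 0; 0 0 0 0 0 0; 0 0 0 0 0 0; 0 0 0 0 0 0; 0 0 0 0 0 0; 0 0 0 0 0 0",
  "gripper": -1
}}

```text
time_s: 28.52
position: [0.4306, -0.3356, 0.1012]
tcp_rot: [[0.806, 0.592, -0.001], [0.592, -0.806, -0.0], [-0.001, -0.001, -1.0]]
force: [0.5, -0.4, 1.8]
opening: 0.294
grasp_force: 30.0
```

Request:
{"method": "apply_moves", "body": {
  "plan": "0 0 -0.2 0 0 0; 0 0 -0.4 0 0 0; 0 0 -0.5 0 0 0; 0 0 -0.5 0 0 0; 0 0 -0.5 0 0 0; 0 0 -0.5 0 0 0; 0 0 -0.5 0 0 0; 0 0 -0.5 0 0 0; 0 0 -0.4 0 0 0; 0 0 -0.4 0 0 0"
}}

```text
time_s: 29.35
position: [0.4299, -0.3341, 0.3222]
tcp_rot: [[0.806, 0.592, -0.003], [0.592, -0.806, 0.002], [-0.001, -0.004, -1.0]]
force: [-0.0, -0.1, -2.7]
opening: 0.291
grasp_force: 30.0
```

```bash
sed -i 's/^OFF=.*/OFF=0.0/' h.py; python3 - <<'E'
from h import *
y=0.
print("A");e=plan([(ch(.055,y,.235+.1015),toolR(HD))])
print("B");e=plan([wp(34,-70,30,y,n=20)],start=e)
E
```

```text
A
0.5503 -0.4027 -0.0161 0 0 0; 0.5503 -0.4027 -0.0161 0 0 0; 0.5503 -0.4026 -0.0162 0 0 0; 0.5504 -0.4026 -0.0162 0 0 0; 0.5504 -0.4025 -0.0163 0 0 0; 0.5504 -0.4025 -0.0163 0 0 0; 0.5505 -0.4024 -0.0164 0 0 0; 0.5505 -0.4024 -0.0164 0 0 0; 0.5506 -0.4023 -0.0165 0 0 0; 0.5506 -0.4022 -0.0165 0 0 0
0.5506 -0.4022 -0.0165 0 0 0; 0.5507 -0.4021 -0.0166 0 0 0; 0.5507 -0.4021 -0.0166 0 0 0; 0.5507 -0.402 -0.0167 0 0 0; 0.5508 -0.402 -0.0167 0 0 0; 0.5508 -0.4019 -0.0168 0 0 0; 0.5509 -0.4019 -0.0168 0 0 0
B
-0.0409 0 0.0881 0 0.0047 0; -0.0435 0 0.0868 0 0.0047 0; -0.0461 0 0.0855 0 0.0047 0; -0.0486 0 0.0841 0 0.0047 0; -0.0511 0 0.0826 0 0.0047 0; -0.0535 0 0.0811 0 0.0047 0; -0.0559 0 0.0794 0 0.0047 0; -0.0582 0 0.0777 0 0.0047 0; -0.0605 0 0.076 0 0.0047 0; -0.0627 0 0.0742 0 0.0047 0
-0.0649 0 0.0723 0 0.0047 0; -0.067 0 0.0703 0 0.0047 0; -0.0691 0 0.0683 0 0.0047 0; -0.0711 0 0.0662 0 0.0047 0; -0.073 0 0.0641 0 0.0047 0; -0.0749 0 0.0619 0 0.0047 0; -0.0767 0 0.0596 0 0.0047 0; -0.0784 0 0.0573 0 0.0047 0; -0.0801 0 0.055 0 0.0047 0; -0.0817 0 0.0526 0 0.0047 0
```

Request:
{"method": "apply_moves", "body": {
  "plan": "0.55 -0.402 -0.016 0 0 0; 0.55 -0.402 -0.016 0 0 0; 0.55 -0.402 -0.016 0 0 0; 0.55 -0.402 -0.016 0 0 0; 0.55 -0.402 -0.016 0 0 0; 0.55 -0.402 -0.016 0 0 0; 0.55 -0.402 -0.016 0 0 0; 0.55 -0.402 -0.016 0 0 0; 0.55 -0.402 -0.016 0 0 0; 0.55 -0.402 -0.016 0 0 0"
}}

```text
time_s: 30.18
position: [0.5322, -0.0084, 0.3288]
tcp_rot: [[0.806, 0.592, -0.005], [0.592, -0.806, 0.001], [-0.003, -0.004, -1.0]]
force: [1.0, -1.1, -1.8]
opening: 0.29
grasp_force: 30.0
```

Request:
{"method": "apply_moves", "body": {
  "plan": "0.55 -0.402 -0.016 0 0 0; 0.55 -0.402 -0.016 0 0 0; 0.55 -0.402 -0.016 0 0 0; 0.55 -0.402 -0.016 0 0 0; 0.55 -0.402 -0.016 0 0 0; 0.55 -0.402 -0.016 0 0 0; 0.55 -0.402 -0.016 0 0 0; 0 0 0 0 0 0"
}}

```text
time_s: 30.85
position: [0.6054, 0.2233, 0.3339]
tcp_rot: [[0.803, 0.596, -0.002], [0.596, -0.803, 0.006], [0.001, -0.006, -1.0]]
force: [-0.7, -0.6, -2.8]
opening: 0.293
grasp_force: 30.0
```

Request:
{"method": "apply_moves", "body": {
  "plan": "-0.041 0 0.088 0 0.0047 0; -0.044 0 0.087 0 0.0047 0; -0.046 0 0.086 0 0.0047 0; -0.049 0 0.084 0 0.0047 0; -0.051 0 0.083 0 0.0047 0; -0.054 0 0.081 0 0.0047 0; -0.056 0 0.079 0 0.0047 0; -0.058 0 0.078 0 0.0047 0; -0.06 0 0.076 0 0.0047 0; -0.063 0 0.074 0 0.0047 0"
}}

```text
time_s: 31.68
position: [0.5867, 0.2044, 0.2896]
tcp_rot: [[0.772, 0.592, 0.23], [0.566, -0.806, 0.173], [0.288, -0.003, -0.958]]
force: [0.3, 0.0, -2.0]
opening: 0.288
grasp_force: 30.0
```

Request:
{"method": "apply_moves", "body": {
  "plan": "-0.065 0 0.072 0 0.0047 0; -0.067 0 0.07 0 0.0047 0; -0.069 0 0.068 0 0.0047 0; -0.071 0 0.066 0 0.0047 0; -0.073 0 0.064 0 0.0047 0; -0.075 0 0.062 0 0.0047 0; -0.077 0 0.06 0 0.0047 0; -0.078 0 0.057 0 0.0047 0; -0.08 0 0.055 0 0.0047 0; -0.082 0 0.053 0 0.0047 0"
}}

```text
time_s: 32.52
position: [0.5702, 0.1927, 0.2459]
tcp_rot: [[0.671, 0.593, 0.445], [0.492, -0.805, 0.331], [0.555, -0.003, -0.832]]
force: [-0.1, 0.1, -2.0]
opening: 0.293
grasp_force: 30.0
```

Request:
{"method": "apply_moves", "body": {
  "plan": "0 0 0 0 0 0; 0 0 0 0 0 0; 0 0 0 0 0 0"
}}

```text
time_s: 32.77
position: [0.5721, 0.1926, 0.2469]
tcp_rot: [[0.671, 0.592, 0.447], [0.492, -0.806, 0.33], [0.555, -0.002, -0.832]]
force: [0.0, 0.4, -2.1]
opening: 0.291
grasp_force: 30.0
```

```bash
python3 - <<'E'
from h import *
chk(34,-70,30,0)
im=capture("wrist"); cr=im[120:300,180:380]; cv2.imwrite("pics/w8.png",cv2.resize(cr,None,fx=2.5,fy=2.5)[:,:,::-1])
e=plan([wp(34,-20,30,0,n=19)])
E
```

```text
err mm (chest axes) [-0.4 -1.9 -1.5] rot deg [ 0.  -0.3  0.1] J [ -3.  19. 109.  42.  32.  19.] F [ 0.   0.4 -2.1]
-0.0519 -0.002 -0.0008 0 0 0; -0.0519 -0.002 -0.0008 0 0 0; -0.0519 -0.002 -0.0009 0 0 0; -0.0519 -0.002 -0.0009 0 0 0; -0.0519 -0.002 -0.0009 0 0 0; -0.0519 -0.002 -0.0009 0 0 0; -0.0519 -0.0021 -0.0009 0 0 0; -0.0519 -0.0021 -0.0009 0 0 0; -0.0519 -0.0021 -0.0009 0 0 0; -0.0519 -0.0021 -0.0009 0 0 0
-0.0519 -0.0021 -0.0009 0 0 0; -0.0519 -0.0021 -0.0009 0 0 0; -0.0519 -0.0021 -0.001 0 0 0; -0.0519 -0.0021 -0.001 0 0 0; -0.0519 -0.0021 -0.001 0 0 0; -0.0519 -0.0021 -0.001 0 0 0; -0.0519 -0.0021 -0.001 0 0 0; -0.0519 -0.0021 -0.001 0 0 0; -0.0519 -0.0021 -0.001 0 0 0
```

View pics/w8.png

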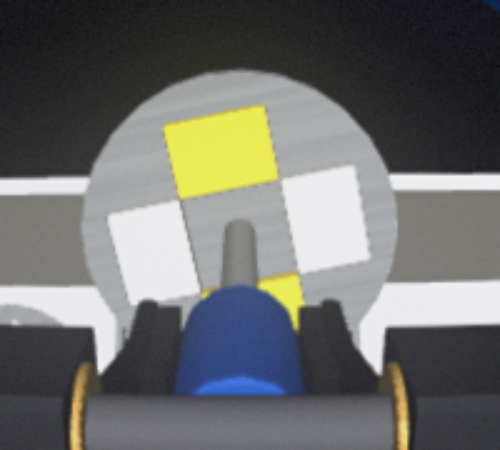

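The tray's top edge is at row 148 against the expected 146, so it is well centred and hasn't slipped. I'll insert it.

Request:
{"method": "apply_moves", "body": {
  "plan": "-0.052 -0.002 -0.001 0 0 0; -0.052 -0.002 -0.001 0 0 0; -0.052 -0.002 -0.001 0 0 0; -0.052 -0.002 -0.001 0 0 0; -0.052 -0.002 -0.001 0 0 0; -0.052 -0.002 -0.001 0 0 0; -0.052 -0.002 -0.001 0 0 0; -0.052 -0.002 -0.001 0 0 0; -0.052 -0.002 -0.001 0 0 0; -0.052 -0.002 -0.001 0 0 0"
}}

```text
time_s: 33.65
position: [0.5537, 0.1803, 0.2325]
tcp_rot: [[0.671, 0.592, 0.447], [0.491, -0.806, 0.33], [0.556, -0.002, -0.831]]
force: [0.4, -0.7, -2.4]
opening: 0.292
grasp_force: 30.0
```

Request:
{"method": "apply_moves", "body": {
  "plan": "-0.052 -0.002 -0.001 0 0 0; -0.052 -0.002 -0.001 0 0 0; -0.052 -0.002 -0.001 0 0 0; -0.052 -0.002 -0.001 0 0 0; -0.052 -0.002 -0.001 0 0 0; -0.052 -0.002 -0.001 0 0 0; -0.052 -0.002 -0.001 0 0 0; -0.052 -0.002 -0.001 0 0 0; -0.052 -0.002 -0.001 0 0 0; 0 0 0 0 0 0"
}}

```text
time_s: 34.48
position: [0.5368, 0.1694, 0.2195]
tcp_rot: [[0.671, 0.592, 0.446], [0.491, -0.806, 0.33], [0.555, -0.002, -0.832]]
force: [-1.0, 0.1, -2.3]
opening: 0.291
grasp_force: 30.0
```

```bash
python3 - <<'E'
from h import *
y=0
chk(34,-20,30,y)
e=None
for a in [(22,-18,34,10),(12,-16,55,10)]:
    print(a); e=plan([wp(*a[:3],y,n=a[3])],start=e)
E
```

```text
err mm (chest axes) [-1.2  0.4 -0.9] rot deg [ 0.1 -0.3  0.2] J [ -6.  19. 116.  51.  29.   6.] F [-1.   0.1 -2.3]
(22, -18, 34, 10)
0.0263 0.0007 0.0181 0 -0.0033 0; 0.0267 0.0007 0.0175 0 -0.0033 0; 0.027 0.0007 0.017 0 -0.0033 0; 0.0274 0.0007 0.0164 0 -0.0033 0; 0.0277 0.0008 0.0159 0 -0.0033 0; 0.028 0.0008 0.0153 0 -0.0033 0; 0.0283 0.0008 0.0147 0 -0.0033 0; 0.0286 0.0008 0.0141 0 -0.0033 0; 0.0289 0.0008 0.0136 0 -0.0033 0; 0.0292 0.0008 0.013 0 -0.0033 0
(12, -16, 55, 10)
0.0117 0 0.049 0 -0.0028 0; 0.0125 0 0.0488 0 -0.0028 0; 0.0134 0 0.0485 0 -0.0028 0; 0.0142 0 0.0483 0 -0.0028 0; 0.0151 0 0.048 0 -0.0028 0; 0.0159 0 0.0478 0 -0.0028 0; 0.0167 0 0.0475 0 -0.0028 0; 0.0175 0 0.0472 0 -0.0028 0; 0.0184 0 0.0469 0 -0.0028 0; 0.0192 0 0.0465 0 -0.0028 0
```

Request:
{"method": "apply_moves", "body": {
  "plan": "0.026 0 0.018 0 -0.0033 0; 0.027 0 0.018 0 -0.0033 0; 0.027 0 0.017 0 -0.0033 0; 0.027 0 0.016 0 -0.0033 0; 0.028 0 0.016 0 -0.0033 0; 0.028 0 0.015 0 -0.0033 0; 0.028 0 0.015 0 -0.0033 0; 0.029 0 0.014 0 -0.0033 0; 0.029 0 0.014 0 -0.0033 0; 0.029 0 0.013 0 -0.0033 0"
}}

```text
time_s: 35.32
position: [0.5501, 0.1792, 0.2197]
tcp_rot: [[0.749, 0.592, 0.298], [0.549, -0.806, 0.222], [0.372, -0.002, -0.928]]
force: [0.7, -0.3, -3.1]
opening: 0.289
grasp_force: 30.0
```

Request:
{"method": "apply_moves", "body": {
  "plan": "0.012 0 0.049 0 -0.0028 0; 0.012 0 0.049 0 -0.0028 0; 0.013 0 0.049 0 -0.0028 0; 0.014 0 0.048 0 -0.0028 0; 0.015 0 0.048 0 -0.0028 0; 0.016 0 0.048 0 -0.0028 0; 0.017 0 0.048 0 -0.0028 0; 0.018 0 0.047 0 -0.0028 0; 0.018 0 0.047 0 -0.0028 0; 0.019 0 0.047 0 -0.0028 0"
}}

```text
time_s: 36.15
position: [0.5621, 0.1877, 0.1989]
tcp_rot: [[0.79, 0.592, 0.163], [0.579, -0.806, 0.122], [0.203, -0.002, -0.979]]
force: [0.7, -0.4, -2.0]
opening: 0.289
grasp_force: 30.0
```

```bash
python3 - <<'E'
from h import *
y=0
chk(12,-16,55,y)
e=None
for a in [(8,-17,75,10),(5,-20,92,10),(2,-21,120,10)]:
    e=plan([wp(*a[:3],y,n=a[3])],start=e)
E
```

```text
err mm (chest axes) [0.8 0.1 0.1] rot deg [ 0.1 -0.3  0.1] J [ 4. 26. 97.  8. 48. 53.] F [ 0.7 -0.4 -2. ]
0.0043 0.0003 0.0423 0 -0.001 0; 0.0046 0.0003 0.0423 0 -0.001 0; 0.0049 0.0003 0.0423 0 -0.001 0; 0.0051 0.0003 0.0423 0 -0.001 0; 0.0054 0.0003 0.0422 0 -0.001 0; 0.0057 0.0003 0.0422 0 -0.001 0; 0.006 0.0003 0.0421 0 -0.001 0; 0.0062 0.0003 0.0421 0 -0.001 0; 0.0065 0.0003 0.0421 0 -0.001 0; 0.0068 0.0003 0.042 0 -0.001 0
0.0069 0 0.0361 0 -0.0008 0; 0.0071 0 0.0361 0 -0.0008 0; 0.0073 0 0.036 0 -0.0008 0; 0.0075 0 0.036 0 -0.0008 0; 0.0077 0 0.036 0 -0.0008 0; 0.0079 0 0.0359 0 -0.0008 0; 0.0081 0 0.0359 0 -0.0008 0; 0.0083 0 0.0358 0 -0.0008 0; 0.0084 0 0.0358 0 -0.0008 0; 0.0086 0 0.0358 0 -0.0008 0
0 0 0.0581 0 -0.0008 0; 0.0003 0 0.0581 0 -0.0008 0; 0.0006 0 0.0581 0 -0.0008 0; 0.0009 0 0.0581 0 -0.0008 0; 0.0012 0 0.0581 0 -0.0008 0; 0.0015 0 0.0581 0 -0.0008 0; 0.0018 0 0.0581 0 -0.0008 0; 0.0021 0 0.0581 0 -0.0008 0; 0.0024 0 0.0581 0 -0.0008 0; 0.0027 0 0.0581 0 -0.0008 0
```

Request:
{"method": "apply_moves", "body": {
  "plan": "0.004 0 0.042 0 -0.001 0; 0.005 0 0.042 0 -0.001 0; 0.005 0 0.042 0 -0.001 0; 0.005 0 0.042 0 -0.001 0; 0.005 0 0.042 0 -0.001 0; 0.006 0 0.042 0 -0.001 0; 0.006 0 0.042 0 -0.001 0; 0.006 0 0.042 0 -0.001 0; 0.006 0 0.042 0 -0.001 0; 0.007 0 0.042 0 -0.001 0"
}}

```text
time_s: 36.98
position: [0.5672, 0.1915, 0.1787]
tcp_rot: [[0.798, 0.592, 0.114], [0.586, -0.806, 0.086], [0.142, -0.002, -0.99]]
force: [-0.1, 0.1, -2.5]
opening: 0.294
grasp_force: 30.0
```

Request:
{"method": "apply_moves", "body": {
  "plan": "0.007 0 0.036 0 -0.0008 0; 0.007 0 0.036 0 -0.0008 0; 0.007 0 0.036 0 -0.0008 0; 0.007 0 0.036 0 -0.0008 0; 0.008 0 0.036 0 -0.0008 0; 0.008 0 0.036 0 -0.0008 0; 0.008 0 0.036 0 -0.0008 0; 0.008 0 0.036 0 -0.0008 0; 0.008 0 0.036 0 -0.0008 0; 0.009 0 0.036 0 -0.0008 0"
}}

```text
time_s: 37.82
position: [0.5729, 0.1953, 0.162]
tcp_rot: [[0.803, 0.592, 0.076], [0.589, -0.806, 0.057], [0.095, -0.0, -0.995]]
force: [2.0, 1.8, -1.9]
opening: 0.291
grasp_force: 30.0
```

Request:
{"method": "apply_moves", "body": {
  "plan": "0 0 0.058 0 -0.0008 0; 0 0 0.058 0 -0.0008 0; 0.001 0 0.058 0 -0.0008 0; 0.001 0 0.058 0 -0.0008 0; 0.001 0 0.058 0 -0.0008 0; 0.001 0 0.058 0 -0.0008 0; 0.002 0 0.058 0 -0.0008 0; 0.002 0 0.058 0 -0.0008 0; 0.002 0 0.058 0 -0.0008 0; 0.003 0 0.058 0 -0.0008 0"
}}

```text
time_s: 38.65
position: [0.5737, 0.1965, 0.1321]
tcp_rot: [[0.805, 0.592, 0.032], [0.591, -0.806, 0.026], [0.042, -0.002, -0.999]]
force: [0.9, -0.8, -1.5]
opening: 0.294
grasp_force: 30.0
```

```bash
python3 - <<'E'
from h import *
chk(2,-21,120,0)
plan([wp(0,-22,141,0,n=10)])
E
```

```text
err mm (chest axes) [-0.3  0.3 -0.1] rot deg [0.1 0.4 0.1] J [ 8. 34. 91.  2. 52. 61.] F [ 0.9 -0.8 -1.5]
-0.0005 0.0008 0.0433 0 -0.0007 0; -0.0003 0.0007 0.0433 0 -0.0007 0; -0.0001 0.0007 0.0433 0 -0.0007 0; 0.0001 0.0007 0.0433 0 -0.0007 0; 0.0003 0.0007 0.0433 0 -0.0007 0; 0.0004 0.0007 0.0433 0 -0.0007 0; 0.0006 0.0007 0.0433 0 -0.0007 0; 0.0008 0.0007 0.0433 0 -0.0007 0; 0.001 0.0007 0.0433 0 -0.0007 0; 0.0012 0.0007 0.0433 0 -0.0007 0
```

Request:
{"method": "apply_moves", "body": {
  "plan": "0 0 0.043 0 -0.0007 0; 0 0 0.043 0 -0.0007 0; 0 0 0.043 0 -0.0007 0; 0 0 0.043 0 -0.0007 0; 0 0 0.043 0 -0.0007 0; 0 0 0.043 0 -0.0007 0; 0 0 0.043 0 -0.0007 0; 0 0 0.043 0 -0.0007 0; 0 0 0.043 0 -0.0007 0; 0 0 0.043 0 -0.0007 0"
}}

```text
time_s: 39.48
position: [0.5744, 0.197, 0.1109]
tcp_rot: [[0.806, 0.592, -0.002], [0.592, -0.806, 0.0], [-0.002, -0.002, -1.0]]
force: [0.3, -0.5, -2.9]
opening: 0.29
grasp_force: 30.0
```

Request:
{"method": "apply_moves", "body": {
  "plan": "0 0 0.01 0 0 0; 0 0 0.01 0 0 0; 0 0 0.01 0 0 0; 0 0 0.01 0 0 0; 0 0 0.01 0 0 0; 0 0 0 0 0 0"
}}

```text
time_s: 39.98
position: [0.5744, 0.1969, 0.1086]
tcp_rot: [[0.806, 0.592, -0.002], [0.592, -0.806, 0.001], [-0.001, -0.002, -1.0]]
force: [-0.4, 0.4, -1.8]
opening: 0.291
grasp_force: 30.0
```

Request:
{"method": "apply_moves", "body": {
  "plan": "0 0 0.01 0 0 0; 0 0 0 0 0 0; 0 0 0 0 0 0"
}}

```text
time_s: 40.23
position: [0.5744, 0.197, 0.1082]
tcp_rot: [[0.806, 0.592, -0.002], [0.592, -0.806, 0.001], [-0.001, -0.002, -1.0]]
force: [-0.0, -0.2, -3.6]
opening: 0.291
grasp_force: 30.0
```

Request:
{"method": "apply_moves", "body": {
  "plan": "0 0 0.01 0 0 0; 0 0 0.01 0 0 0; 0 0 0 0 0 0; 0 0 0 0 0 0"
}}

```text
time_s: 40.57
position: [0.5745, 0.1969, 0.1075]
tcp_rot: [[0.806, 0.592, -0.002], [0.592, -0.806, 0.001], [-0.001, -0.001, -1.0]]
force: [-0.5, -0.3, 1.0]
opening: 0.297
grasp_force: 30.0
```

Request:
{"method": "apply_moves", "body": {
  "plan": "0 0 0 0 0 0; 0 0 0 0 0 0; 0 0 0 0 0 0; 0 0 0 0 0 0; 0 0 0 0 0 0; 0 0 -0.2 0 0 0; 0 0 -0.4 0 0 0; 0 0 -0.6 0 0 0; 0 0 -0.8 0 0 0; 0 0 -0.8 0 0 0",
  "gripper": 0.3
}}

```text
time_s: 41.4
position: [0.5739, 0.1968, 0.2485]
tcp_rot: [[0.806, 0.592, -0.004], [0.592, -0.806, 0.0], [-0.003, -0.003, -1.0]]
force: [0.9, -0.4, 0.4]
opening: 0.648
grasp_force: 0.0
```

Request:
{"method": "apply_moves", "body": {
  "plan": "0 0 -0.2 0 0 0; 0 0 0 0 0 0"
}}

```text
time_s: 41.57
position: [0.5775, 0.1974, 0.2625]
tcp_rot: [[0.806, 0.592, 0.009], [0.592, -0.806, 0.002], [0.008, 0.003, -1.0]]
force: [0.8, -0.7, -0.9]
opening: 0.652
grasp_force: 0.0
```

```bash
python3 - <<'E'
from h import *
im=capture("wrist"); S=capture("scene"); c=np.zeros((420,800,3),np.uint8)
c[:300,:400]=cv2.resize(im,(400,300)); c[:420,400:]=cv2.resize(S,None,fx=1.2,fy=1.2)[60:480,160:560]
cv2.imwrite("pics/c9.png",c[:,:,::-1])
s=bot.read_state(); print(s["position"])
b=ch(-.099,0,0)
e=plan([(b+[0,0,.262],toolR(np.degrees(TH)))])
E
```

```text
[0.57415545 0.19678928 0.25719525]
-0.1669 0.0007 -0.0066 0 0 -0.0179; -0.1659 -0.018 -0.0066 0 0 -0.0179; -0.1628 -0.0365 -0.0066 0 0 -0.0179; -0.1577 -0.0545 -0.0066 0 0 -0.0179; -0.1506 -0.0719 -0.0067 0 0 -0.0179; -0.1416 -0.0883 -0.0067 0 0 -0.0179; -0.1308 -0.1036 -0.0067 0 0 -0.0179; -0.1184 -0.1176 -0.0067 0 0 -0.0179; -0.1044 -0.1301 -0.0067 0 0 -0.0179; -0.0892 -0.141 -0.0067 0 0 -0.0179
-0.0728 -0.1501 -0.0068 0 0 -0.0179; -0.0556 -0.1573 -0.0068 0 0 -0.0179; -0.0376 -0.1626 -0.0068 0 0 -0.0179; -0.0191 -0.1658 -0.0068 0 0 -0.0179
```

View pics/c9.png

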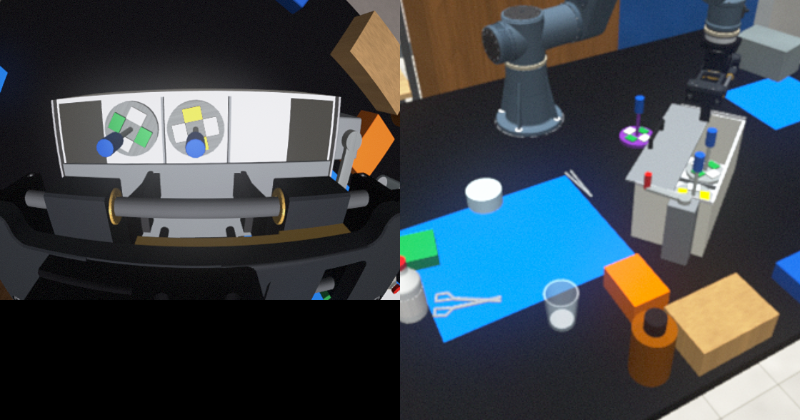

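Both carriers stand upright in the left and middle bays, the bystanders are in place, and there is no third carrier. I'll close the cover.

Request:
{"method": "apply_moves", "body": {
  "plan": "-0.167 0 -0.007 0 0 -0.0179; -0.166 -0.018 -0.007 0 0 -0.0179; -0.163 -0.036 -0.007 0 0 -0.0179; -0.158 -0.054 -0.007 0 0 -0.0179; -0.151 -0.072 -0.007 0 0 -0.0179; -0.142 -0.088 -0.007 0 0 -0.0179; -0.131 -0.104 -0.007 0 0 -0.0179; -0.118 -0.118 -0.007 0 0 -0.0179; -0.104 -0.13 -0.007 0 0 -0.0179; -0.089 -0.141 -0.007 0 0 -0.0179",
  "gripper": 0.1
}}

```text
time_s: 42.5
position: [0.5055, 0.1468, 0.258]
tcp_rot: [[-0.192, 0.981, -0.008], [0.981, 0.192, 0.0], [0.002, -0.008, -1.0]]
force: [-0.6, 0.2, 0.0]
opening: 0.547
grasp_force: 0.0
```

Request:
{"method": "apply_moves", "body": {
  "plan": "-0.073 -0.15 -0.007 0 0 -0.0179; -0.056 -0.157 -0.007 0 0 -0.0179; -0.038 -0.163 -0.007 0 0 -0.0179; -0.019 -0.166 -0.007 0 0 -0.0179; 0 0 0 0 0 0; 0 0 0 0 0 0"
}}

```text
time_s: 43.0
position: [0.4796, 0.1271, 0.2604]
tcp_rot: [[-0.592, 0.806, -0.006], [0.806, 0.592, 0.001], [0.004, -0.004, -1.0]]
force: [-0.2, 0.2, -0.3]
opening: 0.546
grasp_force: 0.0
```

```bash
python3 - <<'E'
from h import *
s=bot.read_state(); print(s["position"])
plan([(np.array([.4815,.127,.172]),toolR(np.degrees(TH)),5)])
E
```

```text
[0.47962949 0.1270786  0.26043572]
-0.0061 0.0074 0.3537 -0.0001 -0.0001 0; -0.0058 0.0071 0.3537 -0.0001 -0.0001 0; -0.0056 0.0068 0.3537 -0.0001 -0.0001 0; -0.0053 0.0065 0.3537 -0.0001 -0.0001 0; -0.005 0.0061 0.3537 -0.0001 -0.0001 0
```

Request:
{"method": "apply_moves", "body": {
  "plan": "-0.006 0.007 0.354 0 0 0; -0.006 0.007 0.354 0 0 0; -0.006 0.007 0.354 0 0 0; -0.006 0.007 0.354 0 0 0; -0.006 0.007 0.354 0 0 0; 0 0 0 0 0 0"
}}

```text
time_s: 43.5
position: [0.4807, 0.1272, 0.17]
tcp_rot: [[-0.593, 0.805, -0.01], [0.805, 0.593, 0.0], [0.006, -0.008, -1.0]]
force: [-1.5, 0.2, -0.4]
opening: 0.552
grasp_force: 0.0
```

Request:
{"method": "apply_moves", "body": {
  "plan": "0 0 0 0 0 0; 0 0 0 0 0 0; 0 0 0 0 0 0; 0 0 0 0 0 0; 0 0 0 0 0 0; 0 0 0 0 0 0; 0 0 0 0 0 0; 0 0 0 0 0 0; 0 0 0 0 0 0",
  "gripper": -0.68
}}

```text
time_s: 44.25
position: [0.4834, 0.1273, 0.174]
tcp_rot: [[-0.595, 0.804, -0.001], [0.804, 0.595, 0.001], [0.001, 0.0, -1.0]]
force: [-0.4, 1.2, 0.6]
opening: 0.169
grasp_force: 0.5
```

Request:
{"method": "apply_moves", "body": {
  "plan": "0 0.17 0 0 0 0; 0 0.17 0 0 0 0; 0 0.17 0 0 0 0; 0 0.17 0 0 0 0; 0 0.17 0 0 0 0; 0 0.17 0 0 0 0; 0 0.17 0 0 0 0; 0 0.17 0 0 0 0; 0 0.17 0 0 0 0; 0 0.17 0 0 0 0"
}}

```text
time_s: 45.08
position: [0.5518, 0.1782, 0.1734]
tcp_rot: [[-0.595, 0.804, -0.002], [0.804, 0.595, 0.001], [0.002, -0.002, -1.0]]
force: [-3.0, -1.1, -0.5]
opening: 0.161
grasp_force: 1.0
```

Request:
{"method": "apply_moves", "body": {
  "plan": "0 0.03 0 0 0 0; 0 0.03 0 0 0 0; 0 0 0 0 0 0"
}}

```text
time_s: 45.33
position: [0.5546, 0.1795, 0.1737]
tcp_rot: [[-0.595, 0.804, -0.0], [0.804, 0.595, 0.001], [0.001, 0.0, -1.0]]
force: [0.4, 0.1, -0.1]
opening: 0.155
grasp_force: 0.0
```

Request:
{"method": "apply_moves", "body": {
  "plan": "0 0.03 0 0 0 0; 0 0.03 0 0 0 0; 0 0 0 0 0 0"
}}

```text
time_s: 45.58
position: [0.5552, 0.18, 0.1736]
tcp_rot: [[-0.595, 0.804, -0.004], [0.804, 0.595, -0.002], [0.001, -0.004, -1.0]]
force: [-3.0, -3.9, 1.4]
opening: 0.159
grasp_force: 2.3
```

Request:
{"method": "apply_moves", "body": {
  "plan": "0 0.03 0 0 0 0; 0 0.03 0 0 0 0; 0 0 0 0 0 0"
}}

```text
time_s: 45.83
position: [0.5553, 0.1801, 0.1735]
tcp_rot: [[-0.596, 0.803, -0.01], [0.803, 0.596, -0.005], [0.002, -0.011, -1.0]]
force: [-6.9, -8.3, 5.6]
opening: 0.153
grasp_force: 5.4
```

```bash
python3 - <<'E'
from h import *
s=bot.read_state();p=np.array(s["position"])
plan([(np.array([.6375,-.0055,.252]),toolR(120.0))],start=(p+RC@[-.004,0,.0785],toolR(36.5)))
E
```

```text
-0.3048 -0.062 0 0 0 -0.0178; -0.296 -0.0957 0 0 0 -0.0178; -0.2834 -0.1282 0 0 0 -0.0178; -0.2673 -0.1591 0 0 0 -0.0178; -0.2478 -0.188 0 0 0 -0.0178; -0.2252 -0.2146 0 0 0 -0.0178; -0.1998 -0.2384 0 0 0 -0.0178; -0.1719 -0.2593 0 0 0 -0.0178; -0.1418 -0.2769 0 0 0 -0.0178; -0.1099 -0.291 0 0 0 -0.0178
-0.0767 -0.3015 0 0 0 -0.0178; -0.0425 -0.3081 0 0 0 -0.0178; -0.0077 -0.311 0 0 0 -0.0178
```

Request:
{"method": "apply_moves", "body": {
  "plan": "0 -0.04 0 0 0 0; 0 -0.04 0 0 0 0; 0 0 0 0 0 0"
}}

```text
time_s: 46.08
position: [0.5552, 0.1801, 0.1737]
tcp_rot: [[-0.595, 0.804, -0.002], [0.804, 0.595, 0.0], [0.001, -0.001, -1.0]]
force: [-1.4, -2.7, 1.2]
opening: 0.161
grasp_force: 1.6
```

Request:
{"method": "apply_moves", "body": {
  "plan": "0 0 0 0 0 0; 0 0 0 0 0 0; 0 0 0 0 0 0; 0 0 0 0 0 0; 0 0 -0.39 0 0 0; 0 0 -0.39 0 0 0; 0 0 -0.39 0 0 0; 0 0 -0.39 0 0 0; 0 0 0 0 0 0",
  "gripper": 0.2
}}

```text
time_s: 46.83
position: [0.5584, 0.1814, 0.2557]
tcp_rot: [[-0.595, 0.804, 0.007], [0.804, 0.595, 0.002], [-0.002, 0.007, -1.0]]
force: [0.4, 0.1, 0.2]
opening: 0.595
grasp_force: 0.0
```

Request:
{"method": "apply_moves", "body": {
  "plan": "-0.305 -0.062 0 0 0 -0.0178; -0.296 -0.096 0 0 0 -0.0178; -0.283 -0.128 0 0 0 -0.0178; -0.267 -0.159 0 0 0 -0.0178; -0.248 -0.188 0 0 0 -0.0178; -0.225 -0.215 0 0 0 -0.0178; -0.2 -0.238 0 0 0 -0.0178; -0.172 -0.259 0 0 0 -0.0178; -0.142 -0.277 0 0 0 -0.0178; -0.11 -0.291 0 0 0 -0.0178"
}}

```text
time_s: 47.67
position: [0.6211, 0.0391, 0.2502]
tcp_rot: [[-0.982, -0.189, -0.003], [-0.189, 0.982, 0.001], [0.003, 0.002, -1.0]]
force: [0.7, -0.1, 0.0]
opening: 0.6
grasp_force: 0.0
```

Request:
{"method": "apply_moves", "body": {
  "plan": "-0.077 -0.301 0 0 0 -0.0178; -0.043 -0.308 0 0 0 -0.0178; -0.008 -0.311 0 0 0 -0.0178; 0 0 0 0 0 0; 0 0 0 0 0 0; 0 0 0 0 0 0"
}}

```text
time_s: 48.17
position: [0.64, -0.0019, 0.2505]
tcp_rot: [[-0.869, -0.495, -0.004], [-0.495, 0.869, 0.002], [0.002, 0.003, -1.0]]
force: [-0.7, 0.2, -0.5]
opening: 0.599
grasp_force: 0.0
```

```bash
python3 - <<'E'
from h import *
st=bot.read_state(); im=capture("wrist"); print(st["position"])
m,l,b=blobs(im,(0,140,80),(8,255,255),(200,150,350,280),60); print(b)
for x in b:
    p=onz("wrist",*x[2],.2,st); print(p,(np.array(st["tcp_rot"]).T@(p-st["position"])/.05).round(3))
E
```

```text
[ 0.64004702 -0.0018983   0.25048217]
[(3, np.int32(353), [270.3, 225.4], [259, 215, 23, 21])]
[ 0.63938155 -0.0048161   0.2       ] [ 0.038 -0.047  1.01 ]
```

Request:
{"method": "apply_moves", "body": {
  "plan": "0.013 -0.015 0.42 0 0 0; 0.013 -0.015 0.42 0 0 0; 0.013 -0.015 0.42 0 0 0; 0 0 0 0 0 0; 0 0 0 0 0 0"
}}

```text
time_s: 48.63
position: [0.6389, -0.0045, 0.1874]
tcp_rot: [[-0.868, -0.497, -0.005], [-0.497, 0.868, 0.001], [0.004, 0.004, -1.0]]
force: [0.3, 0.4, -0.3]
opening: 0.6
grasp_force: 0.0
```

Request:
{"method": "apply_moves", "body": {
  "plan": "0 0 0 0 0 0; 0 0 0 0 0 0; 0 0 0 0 0 0; 0 0 0 0 0 0; 0 0 0 0 0 0; 0 0 0 0 0 0; 0 0 0 0 0 0; 0 0 0 0 0 0",
  "gripper": -0.6
}}

```text
time_s: 49.3
position: [0.64, -0.0057, 0.1884]
tcp_rot: [[-0.868, -0.497, -0.002], [-0.497, 0.868, 0.001], [0.001, 0.001, -1.0]]
force: [-0.2, -0.8, -0.3]
opening: 0.208
grasp_force: 0.0
```

Request:
{"method": "apply_moves", "body": {
  "plan": "-0.011 0.192 0 0 0 0.018; -0.011 0.192 0 0 0 0.018; -0.011 0.192 0 0 0 0.018; -0.011 0.192 0 0 0 0.018; -0.011 0.192 0 0 0 0.018; -0.011 0.192 0 0 0 0.018; -0.011 0.192 0 0 0 0.018; -0.011 0.192 0 0 0 0.018; -0.011 0.192 0 0 0 0.018; -0.011 0.192 0 0 0 0.018"
}}

```text
time_s: 50.13
position: [0.6434, 0.0856, 0.1881]
tcp_rot: [[-0.816, 0.578, -0.004], [0.578, 0.816, 0.0], [0.003, -0.002, -1.0]]
force: [-0.7, -0.6, 0.9]
opening: 0.199
grasp_force: 0.6
```

Request:
{"method": "apply_moves", "body": {
  "plan": "-0.011 0.192 0 0 0 0.018; -0.011 0.192 0 0 0 0.018; 0 0 0 0 0 0; 0 0 0 0 0 0"
}}

```text
time_s: 50.47
position: [0.657, 0.1001, 0.1881]
tcp_rot: [[-0.672, 0.74, -0.002], [0.74, 0.672, 0.001], [0.002, -0.001, -1.0]]
force: [-0.2, 0.6, 0.3]
opening: 0.2
grasp_force: 0.4
```

```bash
python3 - <<'E'
from h import *
c=RC.T@(np.array(bot.read_state()["position"])-C0)-[.03,-.208,0]; print(c, np.arctan2(c[1],-c[0]))
E
```

```text
[-0.00289176  0.08127075  0.18808924] 1.5352294998213074
```

Request:
{"method": "apply_moves", "body": {
  "plan": "0 0.06 0 0 0 0; 0 0.04 0 0 0 0; 0 0 0 0 0 0"
}}

```text
time_s: 50.72
position: [0.6605, 0.103, 0.1882]
tcp_rot: [[-0.67, 0.742, -0.002], [0.742, 0.67, 0.001], [0.002, -0.001, -1.0]]
force: [-1.1, -0.3, -0.3]
opening: 0.198
grasp_force: 0.1
```

Request:
{"method": "apply_moves", "body": {
  "plan": "0 -0.06 0 0 0 0; 0 0 0 0 0 0; 0 0 0 0 0 0; 0 0 0 0 0 0; 0 0 0 0 0 0; 0 0 -0.4 0 0 0; 0 0 -0.4 0 0 0; 0 0 -0.4 0 0 0; 0 0 -0.4 0 0 0; 0 0 -0.4 0 0 0",
  "gripper": 0.2
}}

```text
time_s: 51.55
position: [0.6585, 0.1011, 0.2893]
tcp_rot: [[-0.67, 0.743, -0.002], [0.743, 0.67, 0.001], [0.002, -0.001, -1.0]]
force: [0.2, -1.0, 0.0]
opening: 0.596
grasp_force: 0.0
```

```bash
python3 - <<'E'
from h import *
st=bot.read_state(); im=capture("wrist"); 
m,l,b=blobs(im,(0,140,80),(8,255,255),(200,150,350,280),60); print(b)
for x in b:
    c=RC.T@(onz("wrist",*x[2],.2,st)-C0)-[.03,-.208,0]; print(c[:2],np.arctan2(c[1],-c[0]))
cv2.imwrite("pics/w10.png",im[:,:,::-1])
E
```

```text
[(1, np.int32(264), [277.7, 209.5], [269, 201, 19, 18])]
[0.00018548 0.08408452] 1.5730022037202427
```

View pics/w10.png

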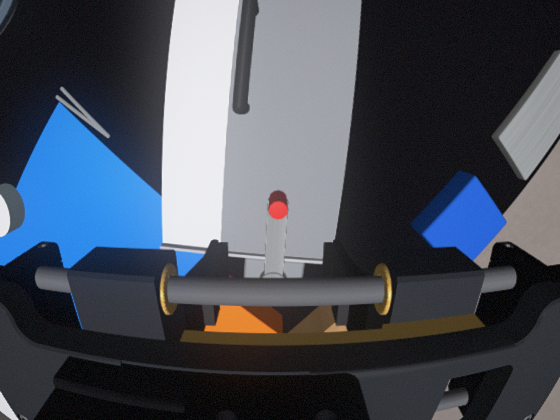

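The cover is shut, and the clamp arm lies across it at about 1.57 rad, with the post at (278,207). I'm handing in.

```bash
python3 -c "
from rig import bot
print(bot.hand_in())"
```

```text
the job is handed in; nothing more can be done
None
```

The job is handed in, with no verdict returned: both carriers on the bench (green and yellow; no orange one was there) stand upright in the left and middle bays, the cover is shut, and the clamp arm is across it at about 1.57 rad.

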